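# Shake the gauge pin out of its box for the microscope

## Robot

A 7-joint arm with a two-finger parallel gripper is mounted at the origin on the work surface. World frame = base frame: x ahead of the robot, y to its left, z up, the work surface at z = 0. Lengths are in m, angles in rad, forces in N, time in s.
With the tool pointing down it reaches from about 0.425 to 0.95 m from the base axis. Payload 4.7 kg.
Tool frame: the origin (TCP) lies on the centre line of the jaws, within the pads' length; the fingertips stand 14 mm ahead of it and the grasp point (between the pads) lies 5 mm behind it; z points along the fingers, x is the direction in which the jaws open and shut, and the axes are right-handed (so a half turn about z gives the same grasp; the last joint's range is limited). The gripper opens to 87 mm and grips with 3 to 60 N. Pads are 19 mm wide; open, the fingers measure 117 mm over their backs; the gripper's body (75 mm by 190 mm) begins 51 mm behind the grasp point.
Start: joints at [1.125, 0.469, -0.049, 1.532, 0.024, 1.141, -0.082], TCP at [0.273, -0.617, 0.237] pointing down, gripper open.
Joint ranges: [-2.59, 2.59], [-0.33, 1.99], [-1.39, 1.29], [0.1, 2.45], [-1.04, 4.18], [0.21, 1.99], [-2.66, 2.66]. Speed limits (rad/s): [2.57, 2.57, 3.14, 3.14, 3.14, 3.14, 3.14].

## Interface

Orientations are given as [roll, pitch, yaw] about the fixed x, y, z axes, in that order (R = Rz(yaw) Ry(pitch) Rx(roll)).
In Python, from workcell import manip gives the robot as it stands.
- The arm moves only by the shell command python3 -m inch 'ROWS' [FORCE]. ROWS is JSON, a list of rows, each a list of 3 entries, a list of its own where there are three numbers: the closure, from -1 (fully open) to 1 (shut), then the shift along the tool's x, y, z in m, then the turn, a rotation vector about the tool's x, y, z in degrees. A call has 1 to 8 rows; each row is the pose to reach, as a shift and turn from the pose commanded when the call began, along the tool's axes at that moment; what a row does not reach only later rows make up. A row lasts 1/8 s, in which the tool goes at most 62.5 mm and 10.7 degrees, less where a joint would pass 70% of its speed; a pose out of reach is approached as far as the arm can. A call with a gripper value outside its range is refused whole. The fingers move at their own pace and stop on an object; FORCE is the grip in N (left out, the last holds). Time passes only in rows, so rows that repeat a pose let the fingers close. It gives the time, the measured TCP pose, the force and the opening at its end, in the units of the state.
- manip.sense(): the state, without advancing time (a new reading comes with each control period).
- manip.get_image(name): name is "scene" or "top" or "wrist"; returns a dict with "img" (384x512x3 uint8, blue, green, red), "z_map" (384x512 float32, m along the optical axis (not along the pixel's ray), 0 where there is no reading), "fx", "fy", "cx", "cy" (pixels), "cam_to_world" (4x4, takes a point from camera to world coordinates); the wrist camera has in their place "hand_eye" (4x4, takes a point from camera to tool coordinates, whose origin is the TCP and whose axes are the tool frame's). Camera axes: x right, y down, z forward; pixel columns grow to the right and rows downward; lengths in m; the calibration is good to about 2 mm. A picture is of the moment at which its call begins: read the wrist's pose just before it.
- manip.finish_job(): hands the job in, once; it reports no verdict.
The state is a dict: "clock": time; "qpos": joint angles; "qvel": joint speeds; "tau": joint torques, N m; "eef_pos": TCP position; "tcp_rot": TCP orientation; "force": force on the tool from outside, world axes, zero at the start; "moment": the same for the moment, N m; "width": finger opening in m.
Only numpy, scipy, OpenCV 4.12 (cv2) and the standard library are available. Lean on these libraries where they do the work, as an engineer would, in place of code of your own. Each camera call takes 0.05 s, during which the arm holds its last target.

## Task

Draw the microscope's specimen tray fully out by its knob, then take the clear, upside-down box off its sloping stand and shake it over the tray until the steel pin inside finds the corner slot in the underside and drops into the tray. Set the box back on the stand as it was, squarely down on the slope, let it go, and then push the tray fully home under the lens with the pin lying in it. Leave the other things on the table where they are.

Things in the scene. Friction and masses are not known exactly. Their poses are not given: they have to be found in the camera images.
- tray (a joint): how far the tray is drawn out, m: 0 = fully home under the lens, 0.18 = fully out (end stops at both). Slides along y of tray_floor (+y = out) with about 1.5 N friction and 4 N per m/s damping; stays where it is left.
- tray_floor (a point): centre of the inner floor of the open aluminium tray (moves with it): outside 110 x 110 mm, walls 4 mm thick rising 30 mm above this point; x across, y the way it is drawn out, z up. When home it lies under the microscope, whose column and head (white, up to 0.37 m above the table) stand over it and on its -y side; nothing stands over the out position.
- lens (a point): centre of the lower end of the microscope's black lens, fixed, 155 mm above the table, over the middle of the home tray; the lens is 52 to 68 mm across, the white head over it reaches 45 mm sideways and 30 mm to the +y side
- tray_knob (a point): centre of the tray's black knob, pinched from above: upright round grip 19 mm in diameter, 12 mm up and down from this point, a 16 mm stem below it, on a flat bar 31 mm below this point that joins it to the tray's +y wall. 135 mm from the tray's centre towards +y, 63 mm above the table; axes as tray_floor.
- box_handle (a point): centre of the box's grey handle, a bar on top of the upside-down box: 50 mm along x, 16 mm thick in y (pinch it across y), 38 mm high in z. It is 49 mm above the box's underside and 19 mm above its top face. Axes are the box's own: z from underside to handle. At the start they lie along those of seat.
- box: clear plastic box, 84 (x) x 64 (y) x 30 (z) mm outside, walls 3 mm, 0.17 to 0.29 kg; origin at the centre of its underside. Closed but for a slot right through the underside in its +x, -y corner, against both inner walls: x from +25 to +39 mm, y from -29 to +5 mm. On its sloping stand the -x end is low; the slot is at the high end, closed by the slope.
- seat (a point): point of the fixed aluminium stand's sloping top under the middle of the seated box, 50 mm above the table. x runs up the slope, y across, z square off it (30 degrees from vertical, leaning back to the robot's side). Plate 76 mm wide, sides open; a lip 13 mm high, 43 mm from here at the low end, stops the box's -x end. Seated, the handle centre is 49 mm from here along z.
- pin_center (a point): centre of the loose plain steel pin inside the box, 10 mm in diameter, 26 mm long, about 18 g, its axis along y of this point
- pin: the same pin; origin at its centre. Starts on the box's inner floor along the low (-x) wall. A clear rib, 3.3 mm high, 2 mm thick, crosses the floor in y at the slot's inner edge (x = +24 mm): the pin rolls to it at a slight tilt but hops it only when shaken briskly along x (+-20 mm, 0.5 m/s or so, tilted 0.2 rad). Past it, it slides along y to the slot with a tilt near 0.5 rad or a shake.
- jar: bystander: glass jar, 56 mm across, 70 mm tall. Origin at the centre of its underside.
- vial: bystander: small capped amber bottle, 32 mm across, 60 mm tall, standing. Origin at the centre of its underside.
- dish: bystander: low glass dish, 80 mm across, 18 mm tall. Origin at the centre of its underside.
- driver: bystander: screwdriver, 160 mm long, lying along its x axis. Origin at the centre of its underside.
- tweezers: bystander: steel tweezers, 125 mm long, lying along their x axis. Origin at the centre of its underside.
- beaker: bystander: glass beaker, 70 mm across, 85 mm tall. Origin at the centre of its underside.
Things that resemble listed ones, but are neither listed nor needed, are in the scene too. What is shaped like the part that bears seat but green is not meant. What is shaped like the box but green is not meant.

How it is judged:
By the outcome, as a careful person would: the job done as asked, in the order asked, and still so for the second after the job is handed in, with the robot touching nothing.
It also fails if it takes over 72 s, if anything falls off the work surface, if the arm or the gripper's body presses on something with over 40 N, if the wrist force passes 120 N, or if a joint passes its speed limit or range.

## Working session

There is one attempt and no reset: what is moved stays moved. The work goes in short steps, Python scripts to look and compute and a shell command to move; the robot and the scene stay as the last step left them, time stands still between calls to the robot, and variables do not carry over. Pictures are saved under pics/ and viewed, and the job is handed in when it is done.

```bash
ls; mkdir -p pics
python3 - <<'E'
from workcell import manip
import cv2, numpy as np
s=manip.sense(); print({k:np.round(v,3).tolist() for k,v in s.items()})
for n in ["scene","top","wrist"]:
    d=manip.get_image(n); cv2.imwrite(f"pics/{n}0.png",d["img"]); np.savez(f"{n}0.npz",**d)
    print(n,d["fx"],d["cx"],d["cy"]); print(np.round(d.get("cam_to_world",d.get("hand_eye")),3))
E
```

```text
pics
{'clock': 0.0, 'qpos': [1.125, 0.469, -0.049, 1.534, 0.024, 1.141, -0.082], 'qvel': [0.0, 0.001, -0.0, -0.0, 0.0, -0.001, 0.0], 'tau': [0.0, -50.798, -0.081, -23.616, -0.062, 0.038, 0.0], 'eef_pos': [0.273, -0.617, 0.235], 'tcp_rot': [3.142, 0.002, -1.154], 'force': [-0.685, 0.357, -1.091], 'moment': [0.016, -0.04, -0.039], 'width': 0.087}
scene 488.8669297663683 255.89748930089792 189.23209192432444
[[-4.160e-01  6.130e-01 -6.720e-01  1.344e+00]
 [ 9.100e-01  2.790e-01 -3.080e-01  3.590e-01]
 [-1.000e-03 -7.390e-01 -6.740e-01  8.750e-01]
 [ 0.000e+00  0.000e+00  0.000e+00  1.000e+00]]
top 434.24766038816824 256.25265523537627 198.70837413457642
[[ 0.004 -0.995  0.1    0.474]
 [-1.    -0.005 -0.008 -0.006]
 [ 0.009 -0.1   -0.995  1.229]
 [ 0.     0.     0.     1.   ]]
wrist 278.4172189293529 254.11300682599824 188.94353759468575
[[ 1.     0.001  0.001 -0.   ]
 [-0.001  0.959  0.283 -0.078]
 [-0.001 -0.283  0.959 -0.148]
 [ 0.     0.     0.     1.   ]]
```

View pics/scene0.png

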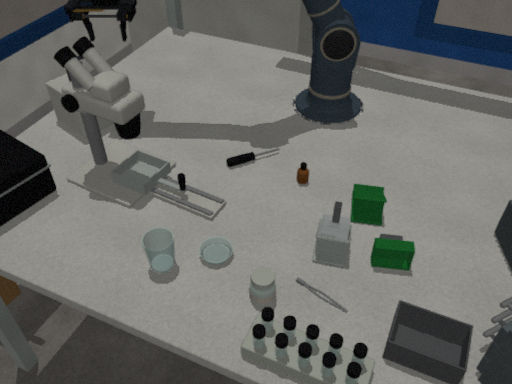

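View pics/top0.png

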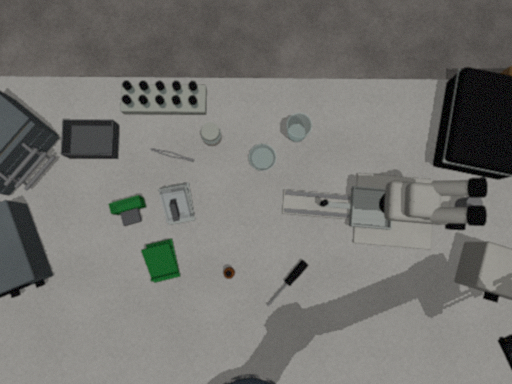

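The scene view shows the microscope at the left with its tray and knob (182,180), the clear box with its grey handle (336,212), and two green lookalikes (368,203) and (392,253). In the top view the knob is at (323,202), the clear box at (175,205), and the green ones at (127,207) and (161,260). I'll enlarge these.

```bash
cat > h.py <<'E'
import numpy as np, cv2
from workcell import manip
from scipy.spatial.transform import Rotation as R
def ray(d,u,v,T=None):
    T=d["cam_to_world"] if T is None else T
    r=np.array([(u-d["cx"])/d["fx"],(v-d["cy"])/d["fy"],1.0]); return T[:3,3],T[:3,:3]@r
def onplane(d,u,v,z,T=None):
    o,r=ray(d,u,v,T); return o+r*(z-o[2])/r[2]
def depthpt(d,u,v,T=None):
    o,r=ray(d,u,v,T); return o+r*float(d["z_map"][int(v),int(u)])
def tri(rays):
    A=np.zeros((3,3));b=np.zeros(3)
    for o,r in rays:
        r=r/np.linalg.norm(r);P=np.eye(3)-np.outer(r,r);A+=P;b+=P@o
    x=np.linalg.solve(A,b); return x,[np.linalg.norm(np.cross(x-o,r/np.linalg.norm(r))) for o,r in rays]
def crop(img,x0,y0,x1,y1,k,name): cv2.imwrite("pics/"+name,cv2.resize(img[y0:y1,x0:x1],None,fx=k,fy=k,interpolation=cv2.INTER_CUBIC))
def pose(s=None):
    s=s or manip.sense(); T=np.eye(4);T[:3,:3]=R.from_euler("xyz",s["tcp_rot"]).as_matrix();T[:3,3]=s["eef_pos"];return T
def px(T,d,p):
    q=np.linalg.inv(T)@np.append(p,1); return d["fx"]*q[0]/q[2]+d["cx"],d["fy"]*q[1]/q[2]+d["cy"]
E
python3 - <<'E'
from h import *
t=dict(np.load("top0.npz"));s=dict(np.load("scene0.npz"))
crop(t["img"],100,170,220,290,5,"tc_box.png")
crop(t["img"],270,160,430,260,5,"tc_tray.png")
crop(s["img"],300,170,430,280,6,"sc_box.png")
crop(s["img"],60,120,230,220,4,"sc_tray.png")
E
```

```text
(no output)
```

View pics/tc_box.png

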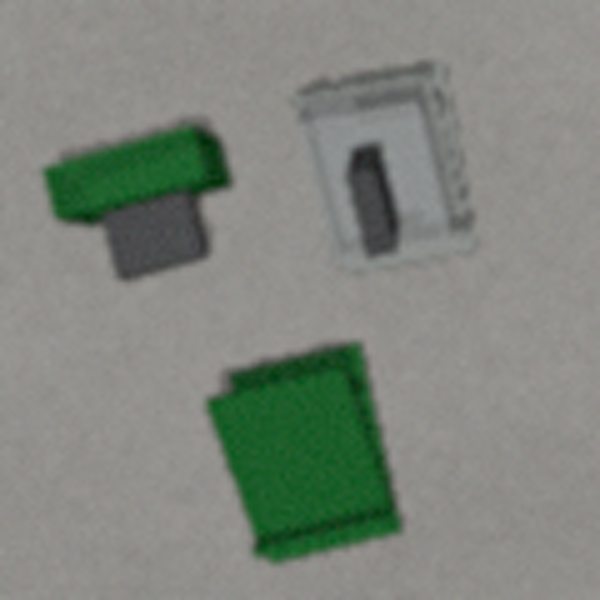

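View pics/tc_tray.png

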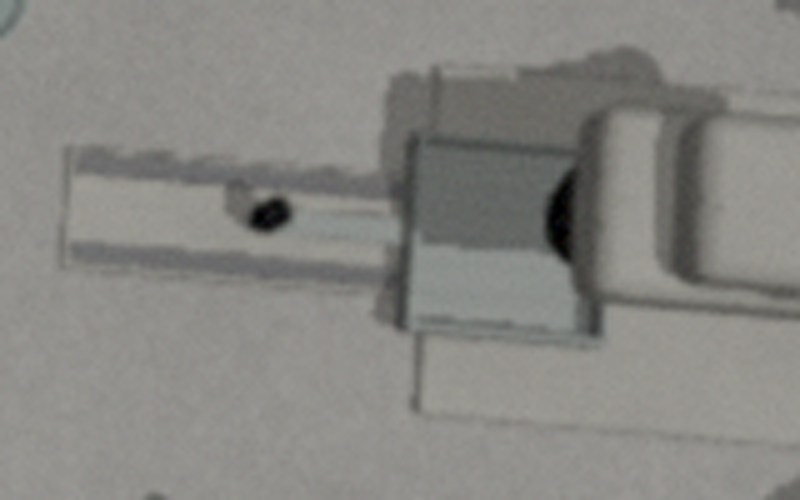

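View pics/sc_box.png

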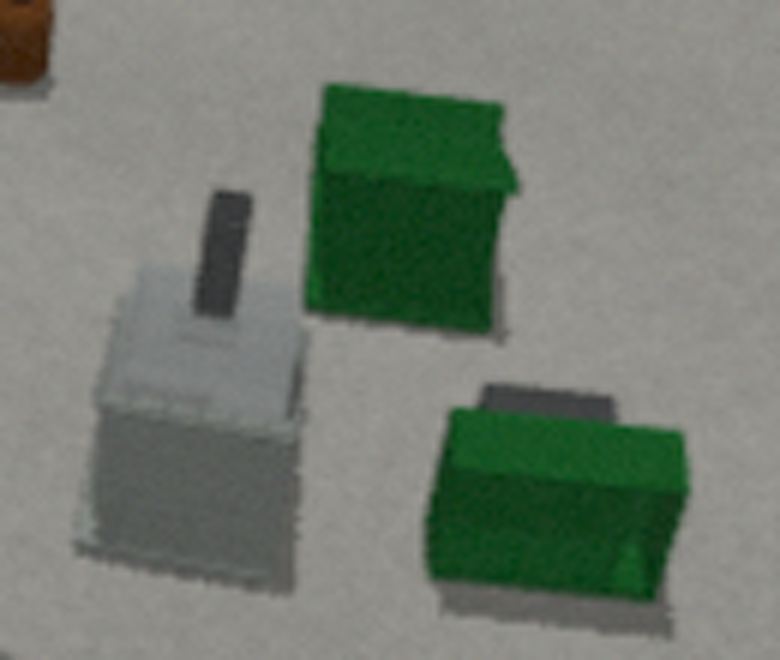

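View pics/sc_tray.png

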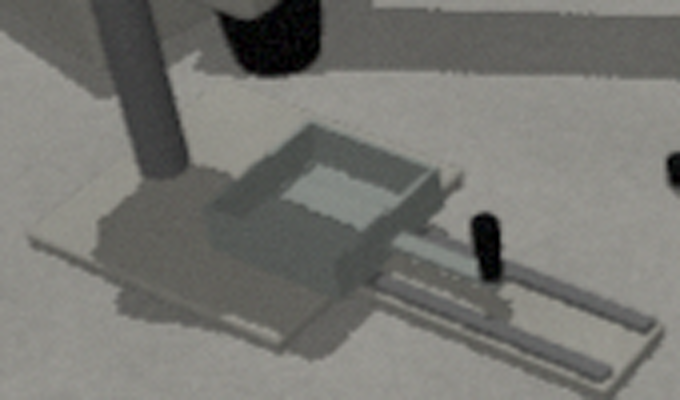

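The clear box with the grey handle on its aluminium stand is at top (175,205) and scene (336,212). The solid green box at (127,207) and the green stand at (161,260) are the decoys. I'll measure the knob and handle next.

Run:
```python
from h import *
t=dict(np.load("top0.npz"));s=dict(np.load("scene0.npz"))
def blob(d,x0,y0,x1,y1,lo,hi,sat=40):
    hsv=cv2.cvtColor(d["img"],cv2.COLOR_BGR2HSV)[y0:y1,x0:x1]
    m=((hsv[...,2]>=lo)&(hsv[...,2]<=hi)&(hsv[...,1]<=255)).astype(np.uint8)
    n,l,st,c=cv2.connectedComponentsWithStats(m); i=1+np.argmax(st[1:,4])
    vv,uu=np.nonzero(l==i); return uu+x0,vv+y0
def P(d,u,v): return np.array([depthpt(d,a,b) for a,b in zip(u,v)])
for n,d,bx in [("top",t,(315,192,332,212)),("scene",s,(174,168,192,194))]:
    u,v=blob(d,*bx,0,45); p=P(d,u,v); print(n,"knob",len(u),u.min(),u.max(),v.min(),v.max(),np.round(np.median(p,0),4),"z",np.percentile(p[:,2],[5,50,95]).round(4))
    q=p[p[:,2]>np.percentile(p[:,2],90)-.006]; print(" top pts",len(q),q.mean(0).round(4))
for n,d,bx in [("top",t,(165,193,184,224)),("scene",s,(328,195,346,225))]:
    u,v=blob(d,*bx,0,95); p=P(d,u,v); print(n,"handle",len(u),u.min(),u.max(),v.min(),v.max(),np.round(np.median(p,0),4),"z",np.percentile(p[:,2],[2,5,50,95,98]).round(4))
    print(np.percentile(p,[3,97],axis=0).round(4))
# column direction of rails: tray direction from top edges of base
for a,b in [((283,192),(283,213))]:
    print(onplane(t,*a,.01),onplane(t,*b,.01))
print("box z map"); print((np.array([[depthpt(t,u,v)[2] for u in range(158,200,3)] for v in range(180,226,3)])*1000).astype(int))
```

```text
top knob 30 320 327 200 205 [ 0.5801 -0.194   0.0773] z [0.0522 0.0773 0.0831]
 top pts 20 [ 0.5761 -0.1865  0.1367]
scene knob 92 178 185 174 190 [ 0.5854 -0.1948  0.0647] z [0.0366 0.0647 0.0793]
 top pts 33 [ 0.5831 -0.1961  0.0769]
top handle 155 170 179 199 220 [0.5566 0.1964 0.1073] z [0.0851 0.0904 0.1073 0.1191 0.1206]
[[0.5328 0.1878 0.0865]
 [0.5834 0.2065 0.1201]]
scene handle 146 332 341 202 222 [0.5753 0.2019 0.1054] z [0.089  0.0906 0.1054 0.1195 0.1202]
[[0.5349 0.1924 0.0897]
 [0.587  0.21   0.1198]]
[ 0.6163406  -0.09153692  0.01      ] [ 0.55685616 -0.09142785  0.01      ]
box z map
[[   2   -4    0   -1    0    1    2   -1   -3    0    2    0   -1    1]
 [   0    4    0    0    1   -2    0   -4    7    7    8   -1   -3    0]
 [   1    0    4    5    7   68   69   71   73   71    8    1    1    3]
 [  70   69   73   71   75 1229   77   83   90   62   23    0   -1    0]
 [  -2   85   94   92   97   96   95   94   92   71   57   -5    3    3]
 [   4   92   93   93   92   89   91   91   93   83   53 1229   -3    2]
 [   0   90   93   89   86   88   89   84   84   84   48    4    0    4]
 [   0   -3   86   85  103  106   96   80   81   79   43    9    0    0]
 [   0   -2   84   84  116  117  102   80   79   75   54   13    3   -1]
 [   2    3   77   76  113  118  110   68   78   73   65   35   -2   -3]
 [   2   -1   72   70   68  109  114   71   63   67   67   34    1    0]
 [   2    5    1   67   67  109  108   78   64   62   62   28    2    0]
 [   4   -2   -2   62   60   99  102   87   60   58   59   35    9    8]
 [  -3    1   -2   57   56  102   98   95   56    9   10    7    8    0]
 [  -2    2    1   53    8    7   11    4    4   -2   -2    0   -3    3]
 [  -2    3    0    0   -3    0   -2   -2    2    0    1   -4    2    4]]
```

```bash
cat > boxfit.py <<'E'
from h import *
def cloud(d,bx):
    u,v=np.meshgrid(np.arange(bx[0],bx[2]),np.arange(bx[1],bx[3])); 
    z=d["z_map"][v,u]; k=z>0.1; u,v,z=u[k],v[k],z[k]
    c=np.stack([(u-d["cx"])/d["fx"]*z,(v-d["cy"])/d["fy"]*z,z],1)
    return c@d["cam_to_world"][:3,:3].T+d["cam_to_world"][:3,3]
def plane(p):
    rng=np.random.default_rng(0);best=None;bn=-1
    for _ in range(500):
        a=p[rng.choice(len(p),3,replace=False)];n=np.cross(a[1]-a[0],a[2]-a[0]);l=np.linalg.norm(n)
        if l<1e-6: continue
        n/=l; n*=np.sign(n[2]) or 1
        if n[2]<.6: continue
        k=np.abs((p-a[0])@n)<.004
        if k.sum()>bn: bn=k.sum();best=k
    q=p[best];c=q.mean(0);n=np.linalg.svd(q-c)[2][2];n*=np.sign(n[2]);return n,c,best
if __name__=="__main__":
    t=dict(np.load("top0.npz"));s=dict(np.load("scene0.npz"))
    for nm,d,bx in [("top",t,(154,176,204,228)),("scene",s,(308,195,356,265))]:
        p=cloud(d,bx); p=p[(p[:,2]>.045)&(p[:,2]<.13)]
        n,c,k=plane(p); print(nm,k.sum(),"n",n.round(3),"tilt",np.degrees(np.arccos(n[2])).round(1),"yaw",np.degrees(np.arctan2(-n[1],-n[0])).round(1))
        # nominal frame
        for zo,lab in [(0,"top face"),(.038,"handle top")]:
            h=(p-c)@n; q=p[np.abs(h-zo)<.004]
            ex=np.array([-n[0],-n[1],0]);ex-=n*(ex@n);ex/=np.linalg.norm(ex);ey=np.cross(n,ex)
            ab=np.stack([(q-c)@ex,(q-c)@ey],1).astype(np.float32)
            (cx,cy),(w,hh),a=cv2.minAreaRect(ab)
            C=c+ex*cx+ey*cy+n*zo
            print(" ",lab,len(q),"size",round(w,4),round(hh,4),"ang in plane",round(a,1),"centre",C.round(4),"seat",(C-n*(.030+zo)).round(4),"handle",(C-n*(zo-.019)).round(4), "mean",q.mean(0).round(4))
E
python3 boxfit.py
```

```text
top 527 n [-0.498 -0.096  0.862] tilt 30.5 yaw 10.9
  top face 535 size 0.0655 0.0856 ang in plane 89.4 centre [0.5695 0.2011 0.0758] seat [0.5845 0.2039 0.0499] handle [0.5601 0.1992 0.0922] mean [0.5733 0.2001 0.0779]
  handle top 109 size 0.0495 0.0165 ang in plane 0.8 centre [0.5516 0.197  0.1091] seat [0.5855 0.2035 0.0505] handle [0.5611 0.1988 0.0927] mean [0.5514 0.1969 0.1087]
scene 486 n [0.779 0.156 0.607] tilt 52.6 yaw -168.6
  top face 491 size 0.0376 0.0754 ang in plane 0.8 centre [0.6114 0.2086 0.0818] seat [0.588  0.2039 0.0636] handle [0.6262 0.2116 0.0933] mean [0.6117 0.2091 0.0815]
  handle top 0 size 0.0 0.0 ang in plane 0.0 centre [0.6413 0.2149 0.1044] seat [0.5883 0.2043 0.0632] handle [0.6265 0.2119 0.0929] mean [nan nan nan]boxfit.py:29: RuntimeWarning: Mean of empty slice.
  print(" ",lab,len(q),"size",round(w,4),round(hh,4),"ang in plane",round(a,1),"centre",C.round(4),"seat",(C-n*(.030+zo)).round(4),"handle",(C-n*(zo-.019)).round(4), "mean",q.mean(0).round(4))
  ret = um.true_divide(
```

The box fit agrees with the given sizes: top face 85.6x65.5 mm, tilt 30.5°, seat height 0.050. Next I need the tray axis and a refined knob position, then the delta from the current pose.

```bash
cat >> h.py <<'E'
def goal(xyz,Rg,T=None):
    T=pose() if T is None else T
    d=T[:3,:3].T@(np.array(xyz)-T[:3,3]); rv=np.degrees(R.from_matrix(T[:3,:3].T@Rg).as_rotvec())
    print("shift",d.round(4).tolist(),"turn",rv.round(1).tolist(),"|",round(float(np.linalg.norm(d)),3),round(float(np.linalg.norm(rv)),1))
def down(yawdeg): return R.from_euler("xyz",[180,0,yawdeg],degrees=True).as_matrix()
E
python3 - <<'E'
from h import *
from boxfit import cloud
t=dict(np.load("top0.npz"));s=dict(np.load("scene0.npz"))
g=cv2.cvtColor(t["img"],cv2.COLOR_BGR2GRAY)
# tray & base & rail cloud
p=cloud(t,(278,170,440,255))
for lo,hi in [(.003,.012),(.012,.024),(.024,.036),(.036,.06)]:
    q=p[(p[:,2]>lo)&(p[:,2]<hi)]; print(lo,hi,len(q),np.percentile(q,[2,50,98],axis=0).round(3).tolist())
# base edge line on plane z~.008 : lower edge of base, px from crop
for a,b,z in [((353,242.4),(430,249),.008),((283,213.0),(347,217),.01),((283.9,189),(282.4,213.6),.01)]:
    A=onplane(t,*a,z);B=onplane(t,*b,z);print(A.round(3),B.round(3),"deg",np.degrees(np.arctan2(*(B-A)[[1,0]])).round(1))
print("knob top view",onplane(t,323.8,202.3,.070),"scene",onplane(s,181.7,176,.073))
goal([.58,-.196,.20],down(-4)); goal([.58,-.196,.20],down(0))
E
```

```text
0.003 0.012 2310 [[0.448, -0.516, 0.003], [0.528, -0.31, 0.009], [0.678, -0.089, 0.012]]
0.012 0.024 3169 [[0.471, -0.494, 0.012], [0.563, -0.323, 0.016], [0.66, -0.102, 0.024]]
0.024 0.036 332 [[0.52, -0.381, 0.024], [0.578, -0.287, 0.028], [0.625, -0.2, 0.035]]
0.036 0.06 275 [[0.515, -0.382, 0.037], [0.569, -0.299, 0.05], [0.629, -0.273, 0.055]]
[ 0.475 -0.288  0.008] [ 0.458 -0.504  0.008] deg -94.6
[ 0.557 -0.091  0.01 ] [ 0.546 -0.272  0.01 ] deg -93.3
[ 0.625 -0.094  0.01 ] [ 0.555 -0.09   0.01 ] deg 176.4
knob top view [ 0.58208058 -0.19684697  0.07      ] scene [ 0.57702906 -0.19735886  0.073     ]
shift [-0.2605, -0.451, 0.0361] turn [-0.0, 0.1, -62.1] | 0.522 62.1
shift [-0.2605, -0.451, 0.0361] turn [-0.0, 0.1, -66.1] | 0.522 66.1
```

Run:
```python
from h import *
t=dict(np.load("top0.npz"));s=dict(np.load("scene0.npz"))
print("gripper TCP in top",px(t["cam_to_world"],t,[.273,-.617,.235]),"scene",px(s["cam_to_world"],s,[.273,-.617,.235]))
for u,v in [(470,260),(490,270),(500,255),(480,280),(490,295),(465,275),(505,290)]: print("top",u,v,depthpt(t,u,v).round(3))
for u,v in [(60,100),(80,120),(60,85),(100,12)]: print("sc",u,v,depthpt(s,u,v).round(3))
crop(t["img"],420,170,512,320,4,"tc_r.png")
```

```text
gripper TCP in top (np.float64(524.4831929001291), np.float64(333.71738542969126)) scene (np.float64(107.06941668473962), np.float64(35.43493275494535))
top 470 260 [ 0.43  -0.584  0.069]
top 490 270 [ 0.408 -0.605  0.128]
top 500 255 [ 0.445 -0.633  0.126]
top 480 280 [ 0.383 -0.577  0.13 ]
top 490 295 [ 0.339 -0.63   0.075]
top 465 275 [ 0.39  -0.573  0.061]
top 505 290 [ 0.358 -0.638  0.131]
sc 60 100 [ 0.61  -0.501  0.235]
sc 80 120 [ 0.48  -0.598  0.068]
sc 60 85 [ 0.426 -0.698  0.13 ]
sc 100 12 [-0.977 -1.772 -0.361]
```

View pics/tc_r.png

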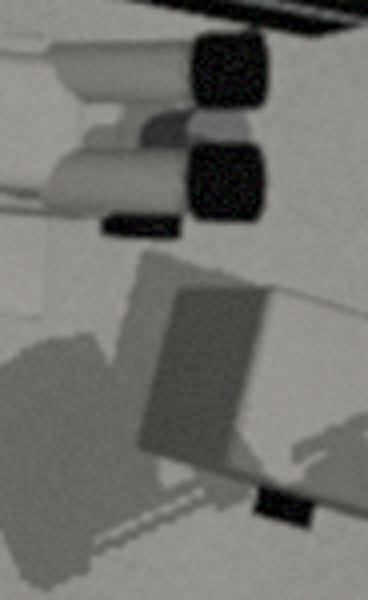

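View pics/wrist0.png

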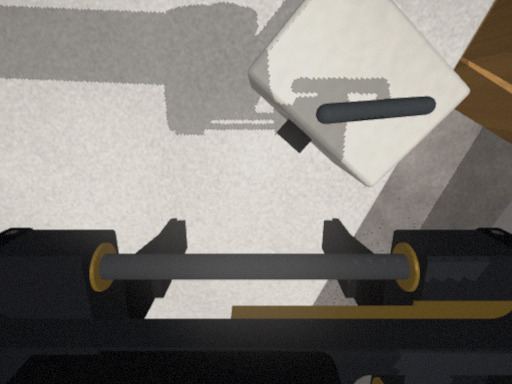

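The wrist view shows the open jaws and a white case about 0.13 m tall at (360,90), clear below the fingers. I'll go inward around the microscope to (0.40,-0.22).

Run:
```python
from h import *
for p in ([.34,-.42,.235],[.40,-.22,.235],[.58,-.196,.20]): goal(p,down(-4))
```

```text
shift [-0.1529, -0.1408, 0.001] turn [-0.0, 0.1, -62.1] | 0.208 62.1
shift [-0.3114, -0.2767, 0.0012] turn [-0.0, 0.1, -62.1] | 0.417 62.1
shift [-0.2605, -0.451, 0.0361] turn [-0.0, 0.1, -62.1] | 0.522 62.1
```

```bash
python3 -m inch '[[-1,[-0.045,-0.040,0],[0,0,-8]],[-1,[-0.09,-0.08,0],[0,0,-17]],[-1,[-0.135,-0.12,0],[0,0,-26]],[-1,[-0.18,-0.16,0],[0,0,-35]],[-1,[-0.225,-0.20,0],[0,0,-44]],[-1,[-0.27,-0.24,0],[0,0,-53]],[-1,[-0.31,-0.277,0],[0,0,-62]],[-1,[-0.285,-0.36,0.015],[0,0,-62]]]' 20
python3 - <<'E'
from h import *
goal([.58,-.196,.19],down(-4))
E
```

```text
clock: 1.15
eef_pos: [0.461, -0.211, 0.2268]
tcp_rot: [3.139, 0.001, -0.069]
force: [1.1, -2.3, -0.4]
width: 0.0873
shift [0.1177, -0.0233, 0.0367] turn [0.1, 0.0, 0.1] | 0.126 0.2
```

```bash
python3 -m inch '[[-1,[0.05,-0.01,0.015],[0,0,0]],[-1,[0.10,-0.02,0.03],[0,0,0]],[-1,[0.117,-0.023,0.037],[0,0,0]],[-1,[0.117,-0.023,0.037],[0,0,0]]]'
python3 - <<'E'
from h import *
T=pose();d=manip.get_image("wrist");cv2.imwrite("pics/w1.png",d["img"]);np.savez("w1.npz",T=T,**d);print(T.round(4))
t=manip.get_image("top");np.savez("top1.npz",**t)
E
```

```text
clock: 1.65
eef_pos: [0.5803, -0.199, 0.1878]
tcp_rot: [-3.141, 0.002, -0.071]
force: [-0.0, -0.1, 0.1]
width: 0.087
[[ 9.975e-01 -7.090e-02 -2.100e-03  5.803e-01]
 [-7.080e-02 -9.975e-01  9.000e-04 -1.990e-01]
 [-2.200e-03 -8.000e-04 -1.000e+00  1.878e-01]
 [ 0.000e+00  0.000e+00  0.000e+00  1.000e+00]]
```

View pics/w1.png

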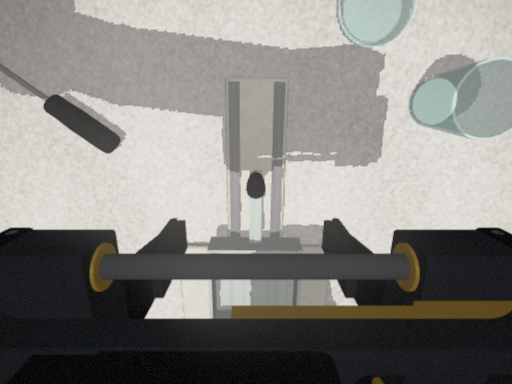

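The knob is at (256,185), in line with the jaws, and the rails are vertical in the view, so yaw -4° is right.

Run:
```python
from h import *
w=dict(np.load("w1.npz"));T=w["T"]@w["hand_eye"]
m=(w["img"].max(2)<40).astype(np.uint8); m[:150]=0;m[215:]=0;m[:,:240]=0;m[:,275:]=0
n,l,st,c=cv2.connectedComponentsWithStats(m);i=1+np.argmax(st[1:,4]);print(st[i],c[i])
x,y,ww,h=st[i][:4]
P=[depthpt(w,a,b,T) for b,a in np.argwhere(l==i)];P=np.array(P);print(np.percentile(P,[5,50,95],axis=0).round(4))
# top disc: radius 9.5mm at z=.075
for v in range(y,y+h,3): print(v, (l[v]==i).sum(), [onplane(w,x+ww/2-.5,v,z,T).round(4).tolist() for z in (.075,.051)])
```

```text
Traceback (most recent call last):
ValueError: attempt to get argmax of an empty sequence
```

Run:
```python
from h import *
w=dict(np.load("w1.npz"));T=w["T"]@w["hand_eye"]
m=(w["img"].max(2)<70).astype(np.uint8); m[:150]=0;m[215:]=0;m[:,:240]=0;m[:,275:]=0
n,l,st,c=cv2.connectedComponentsWithStats(m);i=1+np.argmax(st[1:,4]);print(st,c[i])
x,y,ww,h=st[i][:4]
P=np.array([depthpt(w,a,b,T) for b,a in np.argwhere(l==i)]);print(np.percentile(P,[5,50,95],axis=0).round(4))
for v in range(y,y+h,2): print(v, (l[v]==i).sum(), [onplane(w,x+ww/2-.5,v,z,T).round(4).tolist() for z in (.075,.051)])
```

```text
[[     0      0    512    384 196315]
 [   247    173     18     25    292]
 [   248    193      1      1      1]] [255.60958904 184.21917808]
[[ 0.5749 -0.2023  0.0479]
 [ 0.5825 -0.1924  0.0777]
 [ 0.5888 -0.1881  0.0791]]
173 6 [[0.5829, -0.182, 0.075], [0.5825, -0.1876, 0.051]]
175 10 [[0.5827, -0.184, 0.075], [0.5824, -0.1898, 0.051]]
177 12 [[0.5826, -0.186, 0.075], [0.5822, -0.1919, 0.051]]
179 14 [[0.5824, -0.1879, 0.075], [0.5821, -0.1941, 0.051]]
181 15 [[0.5823, -0.1899, 0.075], [0.582, -0.1963, 0.051]]
183 15 [[0.5822, -0.1919, 0.075], [0.5818, -0.1985, 0.051]]
185 16 [[0.582, -0.194, 0.075], [0.5816, -0.2007, 0.051]]
187 17 [[0.5819, -0.196, 0.075], [0.5815, -0.2029, 0.051]]
189 16 [[0.5818, -0.198, 0.075], [0.5813, -0.2051, 0.051]]
191 11 [[0.5816, -0.2001, 0.075], [0.5812, -0.2073, 0.051]]
193 7 [[0.5815, -0.2021, 0.075], [0.581, -0.2096, 0.051]]
195 7 [[0.5813, -0.2042, 0.075], [0.5809, -0.2118, 0.051]]
197 2 [[0.5812, -0.2062, 0.075], [0.5807, -0.2141, 0.051]]
```

```bash
python3 -m inch '[[-1,[0.002,-0.005,0.045],[0,0,0]],[-1,[0.002,-0.005,0.09],[0,0,0]],[-1,[0.002,-0.005,0.127],[0,0,0]],[-1,[0.002,-0.005,0.127],[0,0,0]],[0.8,[0.002,-0.005,0.127],[0,0,0]],[0.8,[0.002,-0.005,0.127],[0,0,0]],[0.8,[0.002,-0.005,0.127],[0,0,0]],[0.8,[0.002,-0.005,0.127],[0,0,0]]]' 30
```

```text
clock: 2.75
eef_pos: [0.5832, -0.1947, 0.0626]
tcp_rot: [3.141, -0.001, -0.072]
force: [-0.5, 0.2, -0.2]
width: 0.0549
```

```bash
python3 -m inch '[[0.8,[0,0,0],[0,0,0]],[0.8,[0,0,0],[0,0,0]],[0.8,[0,0,0],[0,0,0]],[0.8,[0,-0.015,0],[0,0,0]],[0.8,[0,-0.04,0],[0,0,0]],[0.8,[0,-0.07,0],[0,0,0]],[0.8,[0,-0.10,0],[0,0,0]],[0.8,[0,-0.125,0],[0,0,0]]]' 30
```

```text
clock: 3.75
eef_pos: [0.5919, -0.0683, 0.0617]
tcp_rot: [3.141, -0.0, -0.071]
force: [1.3, -2.6, -2.5]
width: 0.0175
```

```bash
python3 -m inch '[[0.8,[0,-0.02,0],[0,0,0]],[0.8,[0,-0.035,0],[0,0,0]],[0.8,[0,-0.045,0],[0,0,0]],[0.8,[0,-0.052,0],[0,0,0]],[0.8,[0,-0.058,0],[0,0,0]]]'
```

```text
clock: 4.38
eef_pos: [0.5957, -0.0221, 0.0615]
tcp_rot: [3.128, 0.002, -0.077]
force: [1.3, -22.6, -1.5]
width: 0.018
```

The end stop was reached: the y force is 22.6 N after 173 mm of travel. I'll release, rise and look.

```bash
python3 -m inch '[[0.8,[0,0.008,0],[0,0,0]],[-0.2,[0,0.008,0],[0,0,0]],[-0.2,[0,0.008,0],[0,0,0]],[-0.2,[0,0.008,-0.02],[0,0,0]],[-0.6,[0,0.008,-0.06],[0,0,0]],[-0.6,[0,0.008,-0.12],[0,0,0]]]'
python3 - <<'E'
from h import *
from boxfit import cloud
t=manip.get_image("top");np.savez("top2.npz",**t);s=manip.get_image("scene");np.savez("scene2.npz",**s)
cv2.imwrite("pics/scene2.png",s["img"]);crop(t["img"],200,150,400,270,4,"tc2.png")
Rt=np.array([[np.cos(-.07),-np.sin(-.07),0],[np.sin(-.07),np.cos(-.07),0],[0,0,1]])
# desired grasp pose: tool x along box y, z along -box z
a=np.radians(11.1);ex=np.array([np.cos(a)*.866,np.sin(a)*.866,.5]);ey=np.array([-np.sin(a),np.cos(a),0]);ez=np.cross(ex,ey)
h=np.array([.5605,.199,.0925])
for sg in (1,-1):
    tx=sg*ey;tz=-ez;Rg=np.stack([tx,np.cross(tz,tx),tz],1)
    goal(h+tz*.005-tz*.10,Rg); print(R.from_matrix(Rg).as_euler("xyz").round(3))
print(manip.sense()["qpos"])
E
```

```text
clock: 5.12
eef_pos: [0.5944, -0.0193, 0.1832]
tcp_rot: [-3.141, 0.003, -0.071]
force: [1.1, -0.7, 0.5]
width: 0.0598
shift [-0.1008, -0.2015, 0.0146] turn [-20.3, 26.8, -102.6] | 0.226 107.9
[2.618 0.    1.765]
shift [-0.1008, -0.2015, 0.0146] turn [25.0, 18.9, 73.2] | 0.226 79.6
[-2.618  0.    -1.377]
[ 0.31522383  0.42578424 -0.4696762   1.75848883  0.22619449  0.99559944
 -0.31038751]
```

View pics/tc2.png

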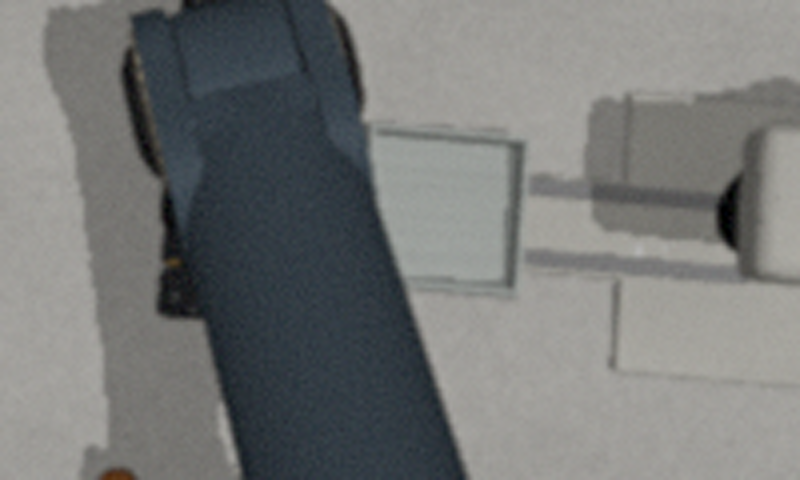

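View pics/scene2.png

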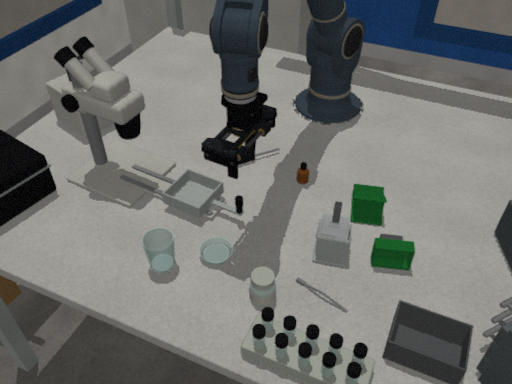

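The scene view shows the tray out with the knob at (239,203). Now I'll go to the pre-grasp above the clear box's handle, tilted with the slope.

```bash
python3 -m inch '[[-0.3,[-0.012,-0.025,0.002],[3.1,2.35,9.1]],[-0.3,[-0.025,-0.05,0.004],[6.2,4.7,18.2]],[-0.3,[-0.038,-0.075,0.005],[9.3,7.05,27.3]],[-0.3,[-0.05,-0.10,0.007],[12.4,9.4,36.4]],[-0.3,[-0.063,-0.125,0.009],[15.5,11.75,45.5]],[-0.3,[-0.076,-0.15,0.011],[18.6,14.1,54.6]],[-0.3,[-0.088,-0.177,0.013],[21.8,16.5,64]],[-0.3,[-0.10,-0.20,0.014],[25,18.9,73.2]]]'
cat > bx.py <<'E'
from h import *
a=np.radians(11.1)
def boxR(yaw=11.1,slope=30,roll=0):
    return R.from_euler("ZYX",[yaw,-slope,roll],degrees=True).as_matrix()   # columns: box x,y,z in world
def toolR(B): return np.stack([-B[:,1],-B[:,0],-B[:,2]],1)  # tool x=-box y, tool y=-box x, tool z=-box z
H=np.array([.5605,.199,.0925])
E
python3 - <<'E'
from bx import *
B=boxR(); print(np.linalg.det(toolR(B)))
goal(H+B[:,2]*.10,toolR(B)); goal(H,toolR(B)); print(manip.sense()["qpos"].__str__(), manip.sense()["width"])
E
```

```text
clock: 6.22
eef_pos: [0.5174, 0.1688, 0.1686]
tcp_rot: [-2.685, -0.041, -1.248]
force: [0.8, -0.5, 0.5]
width: 0.0564
0.9999999999999998
shift [-0.0209, -0.0058, -0.0098] turn [3.7, 1.4, 7.6] | 0.024 8.6
shift [-0.018, -0.0121, 0.0899] turn [3.7, 1.4, 7.6] | 0.093 8.6
[-0.3335483   0.17783588 -0.12047176  2.22479186  0.37536715  0.31055591
 -2.01922665] 0.0564230080716076
```

```bash
python3 -m inch '[[-0.3,[-0.021,-0.006,-0.01],[3.7,1.4,7.6]],[-0.3,[-0.021,-0.006,-0.01],[3.7,1.4,7.6]],[-0.3,[-0.021,-0.006,-0.01],[3.7,1.4,7.6]]]'
python3 - <<'E'
from bx import *
s=manip.sense();print(np.round(s["qpos"],3))
B=boxR(); goal(H+B[:,2]*.10,toolR(B)); goal(H,toolR(B))
T=pose();d=manip.get_image("wrist");cv2.imwrite("pics/w2.png",d["img"]);np.savez("w2.npz",T=T,**d)
W=T@d["hand_eye"]
for n,p in [("handle top c",H+B[:,2]*.019),("+x end",H+B[:,2]*.019+B[:,0]*.025),("-x end",H+B[:,2]*.019-B[:,0]*.025)]: print(n,np.round(px(W,d,p),1))
E
```

```text
clock: 6.6
eef_pos: [0.5115, 0.19, 0.1793]
tcp_rot: [-2.619, -0.001, -1.371]
force: [-0.0, 0.3, -0.4]
width: 0.0564
[-0.54   0.149  0.021  2.257  0.591  0.281 -2.423]
shift [0.0006, 0.0003, 0.0] turn [0.1, 0.1, 0.3] | 0.001 0.4
shift [0.0008, 0.0002, 0.1] turn [0.1, 0.1, 0.3] | 0.1 0.4
handle top c [255.5 200.7]
+x end [255.7 172.7]
-x end [255.2 227.1]
```

View pics/w2.png

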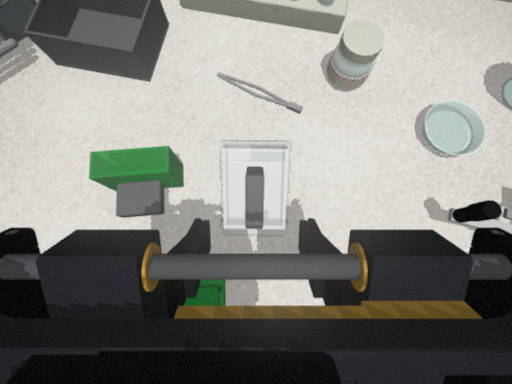

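The wrist view shows the clear box straight between the jaws, its handle from (255,168) to (255,227) as predicted. The green lookalike at (150,170) is beside it, so I'll check its height and range.

Run:
```python
from bx import *
w=dict(np.load("w2.npz"));W=w["T"]@w["hand_eye"]
for u,v in [(175,180),(180,155),(155,190),(155,210),(130,165),(178,185),(210,295)]: print(u,v,depthpt(w,u,v,W).round(3), (w["T"][:3,:3].T@(depthpt(w,u,v,W)-H)).round(3))
```

```text
175 180 [0.572 0.298 0.03 ] [-0.095  0.005  0.07 ]
180 155 [0.612 0.31  0.   ] [-0.099 -0.017  0.116]
155 190 [0.554 0.313 0.04 ] [-0.113  0.012  0.053]
155 210 [0.532 0.307 0.04 ] [-0.112  0.032  0.042]
130 165 [0.571 0.338 0.063] [-0.134 -0.019  0.044]
178 185 [0.571 0.3   0.008] [-0.097  0.016  0.088]
210 295 [0.462 0.223 0.068] [-0.043  0.092 -0.025]
```

```bash
python3 -m inch '[[-0.3,[0.001,0,0.04],[0,0,0]],[-0.3,[0.001,0,0.075],[0,0,0]],[-0.3,[0.001,0,0.098],[0,0,0]],[-0.3,[0.001,0,0.10],[0,0,0]],[-0.3,[0.001,0,0.10],[0,0,0]],[1,[0.001,0,0.10],[0,0,0]],[1,[0.001,0,0.10],[0,0,0]],[1,[0.001,0,0.10],[0,0,0]]]' 50
python3 -m inch '[[1,[0,0,0],[0,0,0]],[1,[0,0,0],[0,0,0]]]'
python3 - <<'E'
from bx import *
s=manip.sense();print(np.round(s["qpos"],3))
B=boxR(); goal(H,toolR(B))
T=pose();d=manip.get_image("wrist");cv2.imwrite("pics/w3.png",d["img"])
E
```

```text
clock: 7.65
eef_pos: [0.5677, 0.1983, 0.1097]
tcp_rot: [-2.651, -0.005, -1.373]
force: [-0.5, -0.1, -0.0]
width: 0.0339
clock: 7.9
eef_pos: [0.5676, 0.1991, 0.1093]
tcp_rot: [-2.652, -0.004, -1.372]
force: [-0.3, 1.7, -3.2]
width: 0.0154
[-0.406  0.357 -0.08   2.173  0.865  0.211 -2.66 ]
shift [-0.0014, 0.014, 0.0116] turn [1.9, -0.1, 0.4] | 0.018 2.0
```

View pics/w3.png

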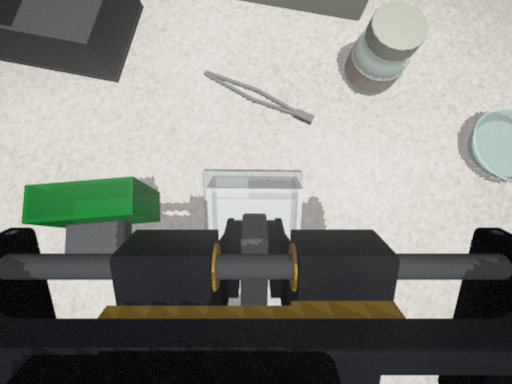

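The wrist hit the joint-6 and joint-7 limits, so this grip is 14 mm off and too high on the handle. I'll let go, back off, and regrasp a half turn round with less tool tilt.

```bash
python3 -m inch '[[-0.3,[0,0,0],[0,0,0]],[-0.3,[0,0,0],[0,0,0]],[-0.3,[0,0,0],[0,0,0]],[-0.3,[0,0,-0.02],[0,0,0]],[-0.3,[0,0,-0.06],[0,0,-9]],[-0.3,[0,0,-0.10],[0,0,-19]],[-0.3,[0,0,-0.10],[0,0,-29]],[-0.3,[0,0,-0.10],[0,0,-39]]]'
cat >> bx.py <<'E'
def toolF(B,tip=0):
    Rg=np.stack([B[:,1],B[:,0],-B[:,2]],1)
    return Rg@R.from_euler("x",tip,degrees=True).as_matrix()
E
python3 - <<'E'
from bx import *
s=manip.sense();print(np.round(s["qpos"],3))
B=boxR()
for tip in(15,-15):
    Rg=toolF(B,tip); print(tip,Rg[:,2].round(3))
    goal(H-Rg[:,2]*.10,Rg)
E
```

```text
clock: 8.95
eef_pos: [0.5218, 0.1889, 0.1985]
tcp_rot: [-2.753, -0.308, -0.747]
force: [-0.1, 0.6, 0.0]
width: 0.0566
[-0.062  0.171 -0.484  2.174  0.618  0.413 -1.727]
15 [ 0.254  0.05  -0.966]
shift [0.0032, -0.0077, 0.0149] turn [6.0, -16.0, -139.6] | 0.017 140.6
-15 [ 0.694  0.136 -0.707]
shift [-0.0299, 0.0322, 0.0166] turn [-7.2, 20.7, -139.0] | 0.047 140.8
```

```bash
python3 -m inch '[[-0.3,[0,0,0],[0.4,-1.1,-10]],[-0.3,[0,0,0],[0.8,-2.3,-20]],[-0.3,[0,0,0],[1.3,-3.4,-30]],[-0.3,[0,0,0],[1.7,-4.6,-40]],[-0.3,[0,0,0],[2.1,-5.7,-50]],[-0.3,[0,0,0],[2.6,-6.9,-60]],[-0.3,[0,0,0],[3,-8,-70]],[-0.3,[0,0,0],[3.4,-9.2,-80]]]'
python3 - <<'E'
from bx import *
s=manip.sense();print(np.round(s["qpos"],3))
B=boxR();Rg=toolF(B,15);goal(H-Rg[:,2]*.10,Rg)
E
```

```text
clock: 9.95
eef_pos: [0.5217, 0.1888, 0.1975]
tcp_rot: [3.024, -0.342, 0.754]
force: [0.1, -0.4, 0.6]
width: 0.0565
[ 0.369  0.289 -0.92   2.075  0.484  0.572 -0.124]
shift [0.0098, 0.0039, 0.013] turn [2.4, -6.7, -59.6] | 0.017 60.0
```

```bash
python3 -m inch '[[-0.3,[0.002,0.001,0.002],[0.4,-1.1,-10]],[-0.3,[0.004,0.002,0.004],[0.8,-2.2,-20]],[-0.3,[0.006,0.003,0.006],[1.2,-3.3,-30]],[-0.3,[0.008,0.004,0.009],[1.6,-4.5,-40]],[-0.3,[0.010,0.004,0.011],[2,-5.6,-50]],[-0.3,[0.010,0.004,0.013],[2.4,-6.7,-59.6]],[-0.3,[0.010,0.004,0.013],[2.4,-6.7,-59.6]],[-0.3,[0.010,0.004,0.013],[2.4,-6.7,-59.6]]]'
python3 - <<'E'
from bx import *
s=manip.sense();print(np.round(s["qpos"],3))
B=boxR();Rg=toolF(B,15);goal(H-Rg[:,2]*.10,Rg);goal(H,Rg)
T=pose();d=manip.get_image("wrist");cv2.imwrite("pics/w4.png",d["img"]);np.savez("w4.npz",T=T,**d);W=T@d["hand_eye"]
for n,p in [("handle top c",H+B[:,2]*.019),("+x end",H+B[:,2]*.019+B[:,0]*.025),("-x end",H+B[:,2]*.019-B[:,0]*.025)]: print(n,np.round(px(W,d,p),1))
E
```

```text
clock: 10.95
eef_pos: [0.5353, 0.1943, 0.1891]
tcp_rot: [2.879, -0.003, 1.757]
force: [-0.1, 0.4, 0.5]
width: 0.0566
[ 0.415  0.45  -1.102  1.979  0.715  0.816  0.695]
shift [-0.0002, -0.0002, -0.0001] turn [0.1, -0.1, -0.5] | 0.0 0.5
shift [-0.0003, -0.0003, 0.0999] turn [0.1, -0.1, -0.5] | 0.1 0.5
handle top c [253.1 193.7]
+x end [253.3 222.5]
-x end [252.9 164.8]
```

View pics/w4.png

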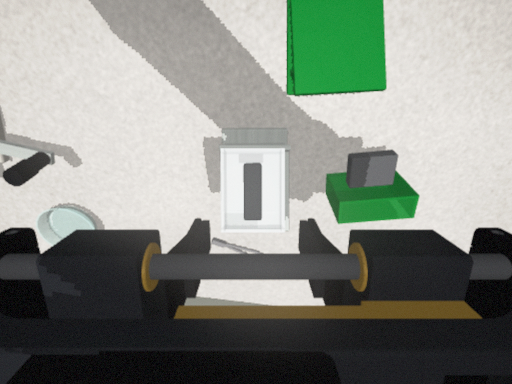

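The handle is at (253,163)–(253,220), central between the jaws, and the joints now have room. I'll descend and grasp.

```bash
python3 -m inch '[[-0.3,[0,-0.002,0.04],[0,0,-0.4]],[-0.3,[0,-0.002,0.075],[0,0,-0.4]],[-0.3,[0,-0.002,0.098],[0,0,-0.4]],[-0.3,[0,-0.002,0.098],[0,0,-0.4]],[-0.3,[0,-0.002,0.098],[0,0,-0.4]]]'
python3 - <<'E'
from bx import *
s=manip.sense();print(np.round(s["qpos"],3))
B=boxR();Rg=toolF(B,15);goal(H,Rg)
T=pose();d=manip.get_image("wrist");cv2.imwrite("pics/w5.png",d["img"])
E
```

```text
clock: 11.62
eef_pos: [0.5587, 0.1996, 0.0951]
tcp_rot: [2.877, -0.001, 1.766]
force: [0.3, 0.6, 0.6]
width: 0.0561
[ 0.259  0.587 -0.925  2.013  0.931  0.693  0.526]
shift [-0.001, 0.0009, 0.0029] turn [0.2, -0.1, 0.1] | 0.003 0.2
```

View pics/w5.png

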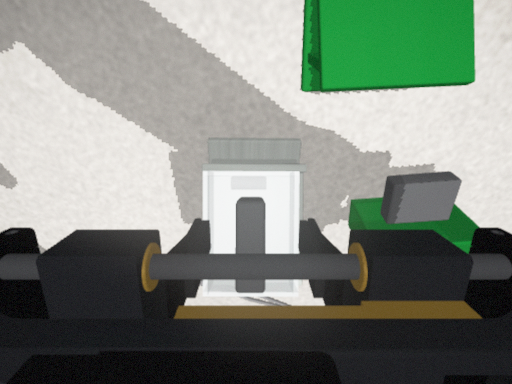

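The pin shows at (248,183) along the low wall, and the handle lies between the pads. Closing.

```bash
python3 -m inch '[[1,[0,0,0],[0,0,0]],[1,[0,0,0],[0,0,0]],[1,[0,0,0],[0,0,0]],[1,[0,0,0],[0,0,0]],[1,[0,0,0],[0,0,0]],[1,[0,0,0],[0,0,0]]]' 50
python3 - <<'E'
from bx import *
T=pose();B=boxR();np.savez("grasp.npz",T=T);print(T.round(4))
print("tilt tool",np.degrees(np.arccos(-T[2,2])))
print("box z in tool",(T[:3,:3].T@B[:,2]).round(3), "H in tool",(T[:3,:3].T@(H-T[:3,3])).round(4))
E
```

```text
clock: 12.42
eef_pos: [0.5587, 0.1984, 0.094]
tcp_rot: [2.879, 0.0, 1.766]
force: [0.1, -2.3, 2.2]
width: 0.0151
[[-1.936e-01  9.474e-01  2.551e-01  5.587e-01]
 [ 9.811e-01  1.870e-01  4.990e-02  1.984e-01]
 [-4.000e-04  2.599e-01 -9.656e-01  9.400e-02]
 [ 0.000e+00  0.000e+00  0.000e+00  1.000e+00]]
tilt tool 15.063314853732644
box z in tool [ 0.    -0.258 -0.966] H in tool [0.0002 0.0014 0.0019]
```

```bash
python3 -m inch '[[1,[0,-0.004,-0.015],[0,0,0]],[1,[0,-0.01,-0.035],[0,0,0]],[1,[0,-0.016,-0.06],[0,0,0]],[1,[0,-0.022,-0.085],[0,0,0]]]'
cat >> bx.py <<'E'
import os
if os.path.exists("grasp.npz"):
    Tg=np.load("grasp.npz")["T"]; B0=boxR()
    RBT=Tg[:3,:3].T@B0; tB=Tg[:3,:3].T@(H-.049*B0[:,2]-Tg[:3,3])   # box origin in tool
def boxnow(T=None):
    T=pose() if T is None else T
    return T[:3,3]+T[:3,:3]@tB, T[:3,:3]@RBT
def boxgoal(pt_box,pt_world,yaw,slope,roll=0):
    B=boxR(yaw,slope,roll); O=np.array(pt_world)-B@np.array(pt_box)
    Rt=B@RBT.T; goal(O-Rt@tB,Rt)
    return O-Rt@tB,Rt
SLOT=[.032,-.012,0]
TR=np.array([.5865,-.153,0])
E
python3 - <<'E'
from bx import *
from boxfit import cloud
O,B=boxnow();print(O.round(3),np.round(manip.sense()["qpos"],3))
t=dict(np.load("top2.npz"));s=dict(np.load("scene2.npz"))
for n,d,b in [("t",t,(296,176,334,226)),("s",s,(160,165,230,222))]:
    p=cloud(d,b);
    q=p[(p[:,2]>.04)&(p[:,2]<.065)];print(n,len(q),np.percentile(q,[3,50,97],axis=0).round(3).tolist())
    f=p[(np.hypot(p[:,0]-.5865,p[:,1]+.165)<.03)];print(" floor",np.median(f,0).round(4))
T1=boxgoal(SLOT,TR+[0,0,.13],-4,20); boxgoal(SLOT,TR+[0,0,.07],-4,-12)
E
```

```text
clock: 12.92
eef_pos: [0.5139, 0.191, 0.1709]
tcp_rot: [2.88, -0.001, 1.768]
force: [0.7, -1.1, -2.3]
width: 0.0154
[0.54  0.196 0.127] [ 0.411  0.437 -1.092  2.041  0.733  0.767  0.666]
t 207 [[0.528, -0.223, 0.042], [0.598, -0.204, 0.051], [0.642, -0.133, 0.054]]
 floor [ 0.5871 -0.1659  0.021 ]
s 558 [[0.528, -0.221, 0.041], [0.59, -0.163, 0.048], [0.642, -0.108, 0.053]]
 floor [ 0.5847 -0.1636  0.0213]
shift [-0.3275, -0.0393, -0.0068] turn [9.8, -2.7, 15.0] | 0.33 18.1
shift [-0.3346, -0.0245, 0.0386] turn [41.6, 1.6, 15.5] | 0.338 44.5
```

The force z of about -2.3 N shows the box is lifted. The tray centre is about (0.586,-0.160) with its rim at 0.051. I'll carry the box over, keeping the -x end low.

```bash
sed -i 's/^TR=.*/TR=np.array([.586,-.160,0])/' bx.py; python3 -m inch '[[1,[-0.03,-0.004,-0.001],[1,0,1.5]],[1,[-0.08,-0.01,-0.002],[2.4,-0.6,3.5]],[1,[-0.13,-0.016,-0.003],[3.8,-1,6]],[1,[-0.18,-0.022,-0.004],[5.3,-1.5,8]],[1,[-0.23,-0.028,-0.005],[6.8,-2,10]],[1,[-0.275,-0.033,-0.006],[8,-2.3,12.5]],[1,[-0.31,-0.038,-0.007],[9,-2.6,14]],[1,[-0.334,-0.04,-0.007],[9.8,-2.7,15]]]'
python3 - <<'E'
from bx import *
O,B=boxnow();print(O.round(3),(O+B@SLOT).round(3),np.round(manip.sense()["qpos"],3))
s=manip.get_image("scene");crop(s["img"],120,80,300,250,4,"s3.png")
boxgoal(SLOT,TR+[0,0,.08],-4,0);boxgoal(SLOT,TR+[0,0,.07],-4,-12)
E
```

```text
clock: 13.92
eef_pos: [0.5404, -0.1458, 0.1664]
tcp_rot: [3.052, -0.001, 1.499]
force: [-0.4, 0.2, -2.3]
width: 0.0158
[ 0.559 -0.147  0.119] [ 0.588 -0.161  0.13 ] [ 0.993  0.537 -1.064  1.905  0.589  0.945  1.168]
shift [0.0045, 0.0094, 0.0358] turn [20.1, 0.0, -0.4] | 0.037 20.1
shift [0.0046, 0.0203, 0.0411] turn [32.1, -0.0, -0.4] | 0.046 32.1
```

View pics/s3.png

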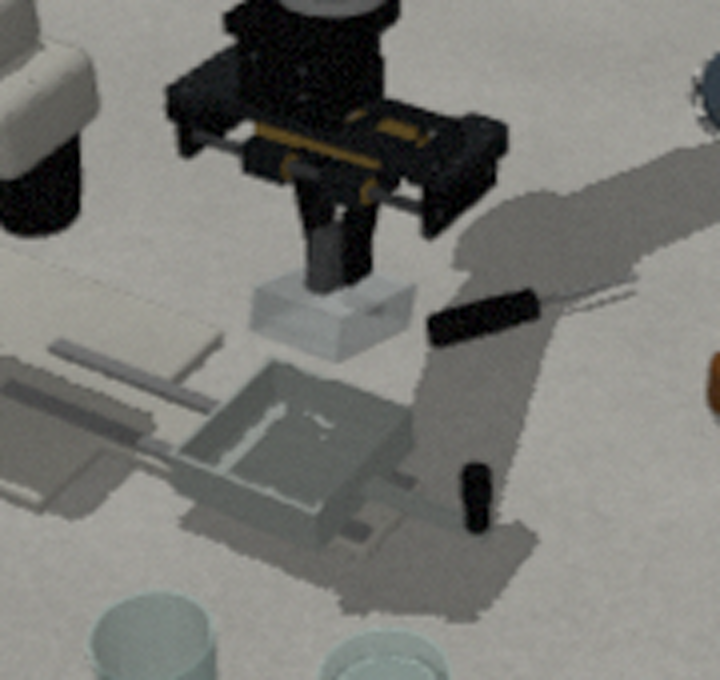

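The scene crop shows the box held at (330,310) above the tray. I'll tilt the +x end down 0.21 rad and lower to z about 0.07.

```bash
python3 -m inch '[[1,[0.001,0.005,0.01],[8,0,0]],[1,[0.002,0.01,0.02],[16,0,0]],[1,[0.004,0.015,0.03],[24,0,-0.3]],[1,[0.005,0.02,0.041],[32,0,-0.4]],[1,[0.005,0.02,0.041],[32,0,-0.4]],[1,[0.005,0.02,0.041],[32,0,-0.4]]]'
python3 - <<'E'
from bx import *
O,B=boxnow();print(O.round(3),(O+B@SLOT).round(3),np.round(manip.sense()["qpos"],3),(RBT[:,0]).round(3))
print(R.from_matrix(B).as_euler("ZYX",degrees=True).round(1))
s=manip.get_image("scene");crop(s["img"],160,110,260,210,7,"s4.png")
w=manip.get_image("wrist");cv2.imwrite("pics/w6.png",w["img"])
E
```

```text
clock: 14.72
eef_pos: [0.565, -0.1402, 0.128]
tcp_rot: [-2.676, -0.003, 1.509]
force: [0.2, 0.7, -2.5]
width: 0.0153
[ 0.555 -0.139  0.078] [ 0.586 -0.153  0.071] [ 0.686  0.845 -0.897  1.513  0.518  1.559  1.198] [-0.001  0.966 -0.258]
[-3.6 11.8  0.1]
```

View pics/s4.png

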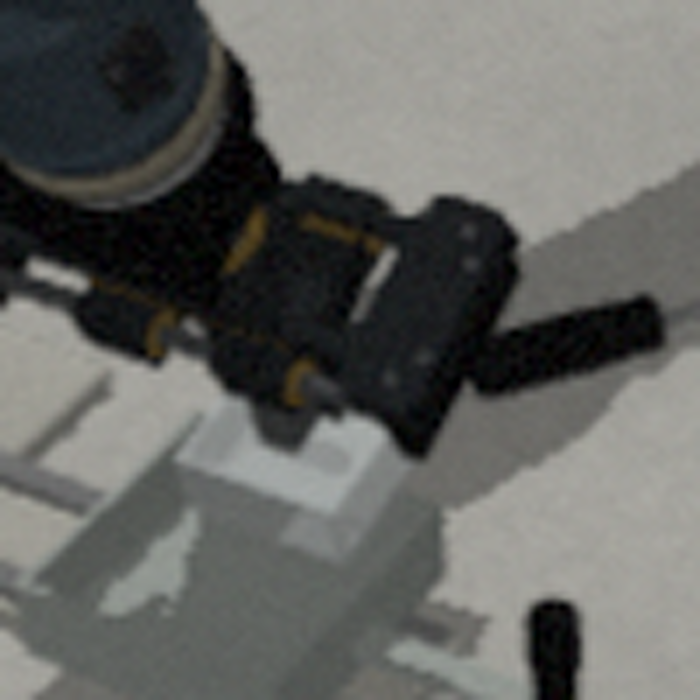

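View pics/w6.png

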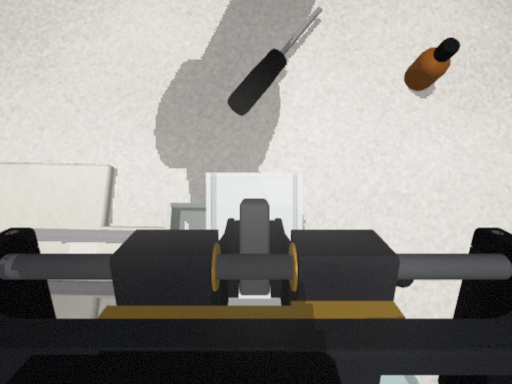

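```bash
python3 -m inch '[[1,[-0.006,0.024,-0.0065],[0,0,0]],[1,[-0.006,-0.024,0.0065],[0,0,0]],[1,[-0.006,0.024,-0.0065],[0,0,0]],[1,[-0.006,-0.024,0.0065],[0,0,0]],[1,[-0.006,0.024,-0.0065],[0,0,0]],[1,[-0.006,-0.024,0.0065],[0,0,0]],[1,[-0.006,0.024,-0.0065],[0,0,0]],[1,[-0.006,0,0],[0,0,0]]]' 60
python3 - <<'E'
from bx import *
O,B=boxnow();print((O+B@SLOT).round(3))
s=manip.get_image("scene");crop(s["img"],160,110,260,210,7,"s5.png")
w=manip.get_image("wrist");cv2.imwrite("pics/w7.png",w["img"]);t=manip.get_image("top");crop(t["img"],260,150,360,250,6,"t5.png")
E
```

```text
clock: 15.82
eef_pos: [0.5661, -0.1473, 0.126]
tcp_rot: [-2.676, -0.004, 1.507]
force: [-2.2, -0.4, -1.8]
width: 0.0156
[ 0.587 -0.16   0.069]
```

View pics/s5.png

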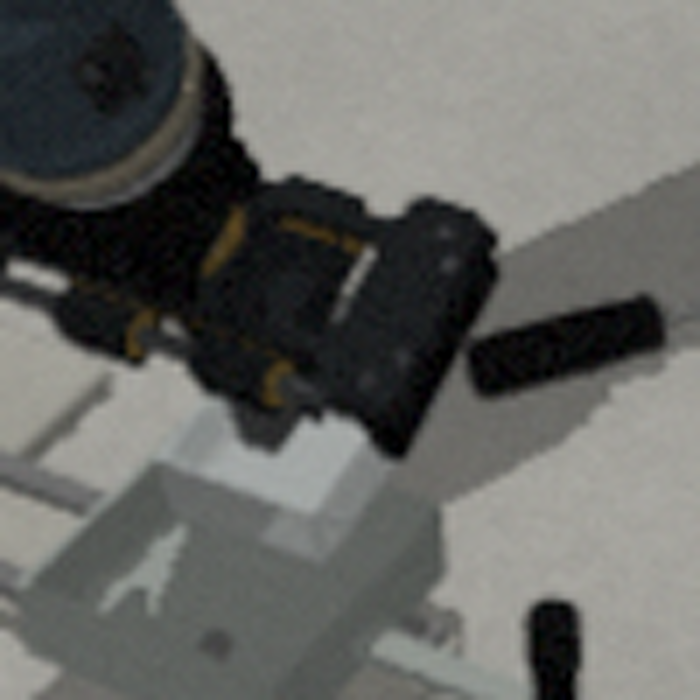

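View pics/w7.png

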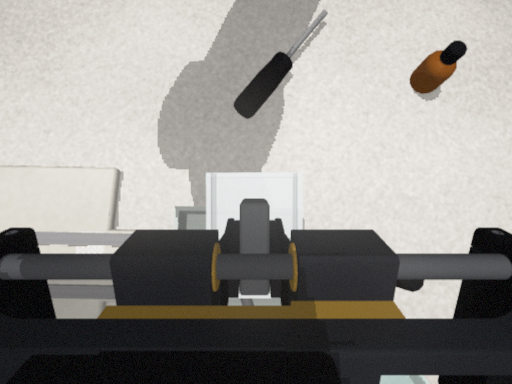

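A dark spot has appeared in the tray at crop (215,640), and the oval inside the box at (330,455) is gone, so the pin may have dropped. I'll raise the box without tilting and check.

```bash
python3 -m inch '[[1,[0,-0.012,-0.03],[0,0,0]],[1,[0,-0.028,-0.07],[0,0,0]],[1,[0,-0.037,-0.09],[0,0,0]]]'
python3 - <<'E'
from bx import *
O,B=boxnow();print(O.round(3))
s=manip.get_image("scene");np.savez("scene6.npz",**s);crop(s["img"],150,80,260,220,5,"s6.png")
T=pose();w=manip.get_image("wrist");cv2.imwrite("pics/w8.png",w["img"])
E
```

```text
clock: 16.35
eef_pos: [0.5733, -0.1478, 0.2276]
tcp_rot: [-2.679, -0.001, 1.507]
force: [-0.0, 0.8, -2.3]
width: 0.0151
[ 0.564 -0.147  0.177]
```

View pics/s6.png

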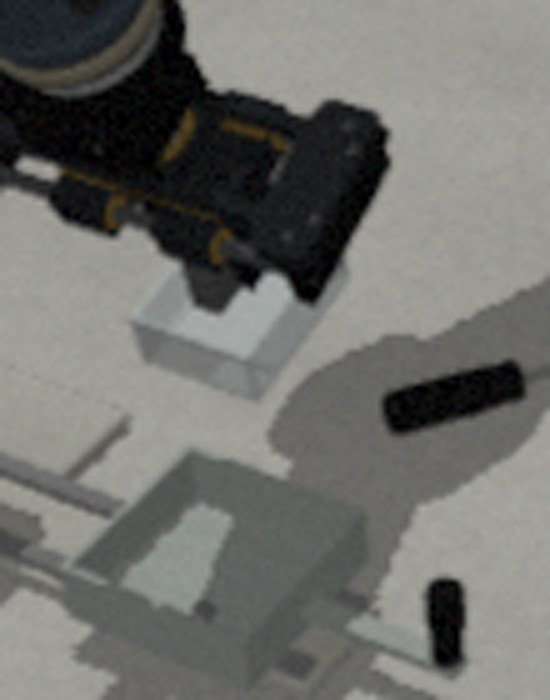

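Run:
```python
from bx import *
s=dict(np.load("scene6.npz")); print(onplane(s,191,201.6,.026).round(3), depthpt(s,191,201.6).round(3))
print(np.round(manip.sense()["qpos"],2))
p=Tg[:3,3]+B0[:,2]*.08
goal(p,Tg[:3,:3])
```

```text
[ 0.607 -0.158  0.026] [ 0.609 -0.157  0.028]
[ 0.7   0.76 -0.93  1.41  0.46  1.72  1.24]
shift [0.3343, -0.0388, 0.0912] turn [-41.3, -1.6, -15.0] | 0.349 44.0
```

The spot is at (0.608,-0.158,0.028), inside the tray and about 7 mm above its floor, so it is the pin lying there. I'll take the box back above the stand and check on the way.

```bash
python3 -m inch '[[1,[0.03,-0.004,0.008],[-4,0,-1.5]],[1,[0.08,-0.01,0.02],[-10,0,-4]],[1,[0.13,-0.016,0.032],[-16,-0.5,-6]],[1,[0.18,-0.022,0.045],[-23,-0.8,-8]],[1,[0.23,-0.028,0.06],[-29,-1,-10.5]],[1,[0.28,-0.033,0.075],[-35,-1.3,-13]],[1,[0.315,-0.037,0.086],[-39,-1.5,-14]],[1,[0.334,-0.039,0.091],[-41.3,-1.6,-15]]]'
python3 - <<'E'
from bx import *
goal(Tg[:3,3]+B0[:,2]*.08,Tg[:3,:3])
t=manip.get_image("top");crop(t["img"],150,170,350,250,4,"t7.png")
s=manip.get_image("scene");crop(s["img"],150,130,400,280,3,"s7.png")
E
```

```text
clock: 17.45
eef_pos: [0.5146, 0.1914, 0.1596]
tcp_rot: [2.886, -0.001, 1.769]
force: [-0.3, -0.3, -2.4]
width: 0.0157
shift [-0.0016, 0.0054, -0.0024] turn [-0.4, -0.1, 0.2] | 0.006 0.5
```

View pics/t7.png

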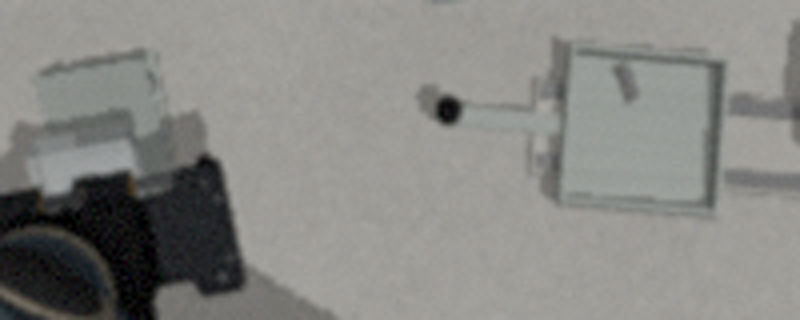

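View pics/s7.png

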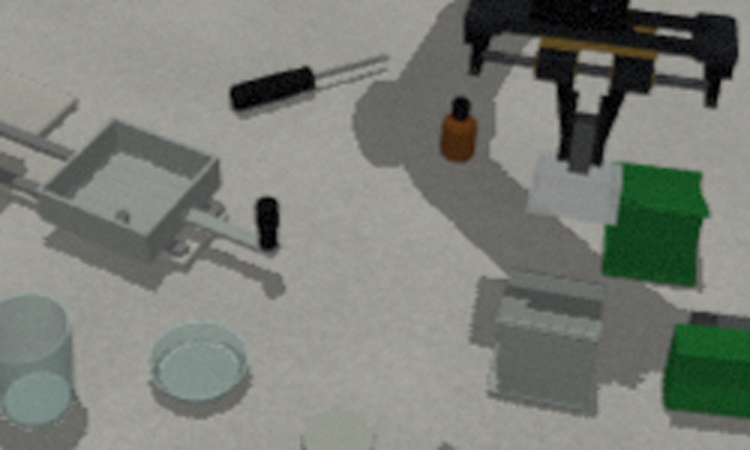

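The top crop shows the pin lying in the tray at (625,82) and an empty box. Before seating, I'll settle and check whether the box slipped in the jaws.

```bash
python3 -m inch '[[1,[-0.0015,0.005,-0.002],[-0.4,0,0]],[1,[-0.0015,0.005,-0.002],[-0.4,0,0]]]'
python3 - <<'E'
from bx import *
T=pose();d=manip.get_image("wrist");cv2.imwrite("pics/w9.png",d["img"]);np.savez("w9.npz",T=T,**d);W=T@d["hand_eye"]
s=manip.get_image("scene");np.savez("scene9.npz",**s);crop(s["img"],300,130,380,280,5,"s9.png")
goal(Tg[:3,3]+B0[:,2]*.08,Tg[:3,:3])
O,B=boxnow(T)
for c in [(-.042,-.032,.03),(-.042,.032,.03),(.042,.032,.03),(.042,-.032,.03),(-.042,0,.0)]:
    print(c,"wrist",np.round(px(W,d,O+B@np.array(c)),1),"scene",np.round(px(s["cam_to_world"],s,O+B@np.array(c)),1))
E
```

```text
clock: 17.8
eef_pos: [0.5235, 0.1879, 0.1646]
tcp_rot: [2.877, -0.002, 1.762]
force: [-0.3, -0.2, -2.0]
width: 0.0155
shift [0.003, -0.0032, 0.0004] turn [0.1, -0.1, -0.2] | 0.004 0.2
(-0.042, -0.032, 0.03) wrist [205.5 174.7] scene [325.7 181.2]
(-0.042, 0.032, 0.03) wrist [302.1 174.9] scene [353.5 185.5]
(0.042, 0.032, 0.03) wrist [301.2 300.3] scene [352.9 192.9]
(0.042, -0.032, 0.03) wrist [205.8 300.1] scene [322.9 188.2]
(-0.042, 0, 0.0) wrist [253.8 175.7] scene [337.5 195.9]
```

View pics/w9.png

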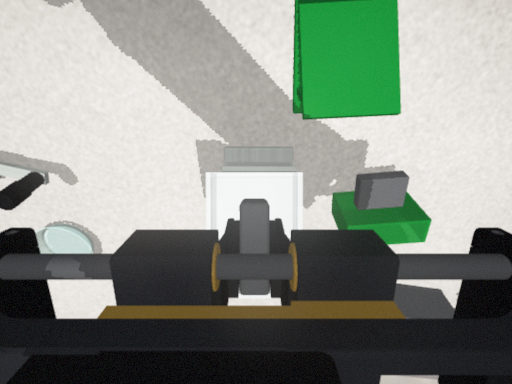

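View pics/s9.png

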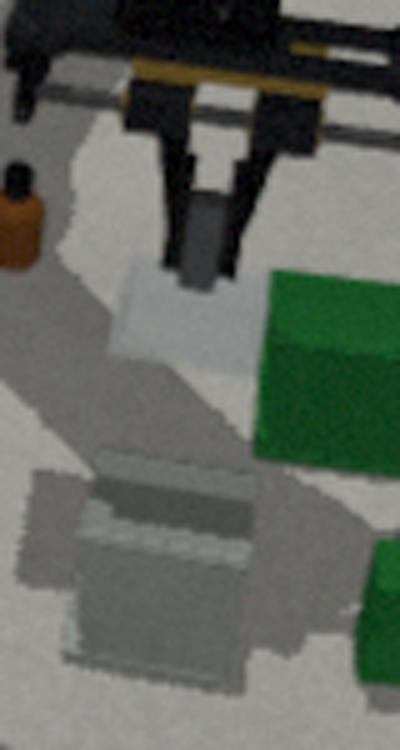

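The box edges match the prediction (top edge at row 173 against 175, sides at 206 and 302), so there was no slip. Descending square to the slope.

Run:
```python
from bx import *
for a,b in [(.012,.003),(0,.002)]: goal(Tg[:3,3]+B0[:,2]*a+B0[:,0]*b,Tg[:3,:3])
```

```text
shift [0.003, 0.0171, 0.0654] turn [0.1, -0.1, -0.2] | 0.068 0.2
shift [0.003, 0.0192, 0.0772] turn [0.1, -0.1, -0.2] | 0.08 0.2
```

```bash
python3 -m inch '[[1,[0.003,0.004,0.02],[0,0,-0.2]],[1,[0.003,0.01,0.045],[0,0,-0.2]],[1,[0.003,0.016,0.06],[0,0,-0.2]],[1,[0.003,0.017,0.065],[0,0,-0.2]],[1,[0.003,0.017,0.065],[0,0,-0.2]]]'
python3 - <<'E'
from bx import *
for a,b in [(.012,.003),(0,.002)]: goal(Tg[:3,3]+B0[:,2]*a+B0[:,0]*b,Tg[:3,:3])
d=manip.get_image("wrist");crop(d["img"],150,110,400,260,3,"w10.png")
print(manip.sense()["force"])
E
```

```text
clock: 18.52
eef_pos: [0.5544, 0.1992, 0.1064]
tcp_rot: [2.877, -0.001, 1.769]
force: [0.0, 0.3, -2.3]
width: 0.0156
shift [-0.0016, 0.0006, 0.0006] turn [0.1, -0.1, 0.1] | 0.002 0.2
shift [-0.0016, 0.0027, 0.0125] turn [0.1, -0.1, 0.1] | 0.013 0.2
[ 0.08735959  0.55243383 -1.67829268]
```

View pics/w10.png

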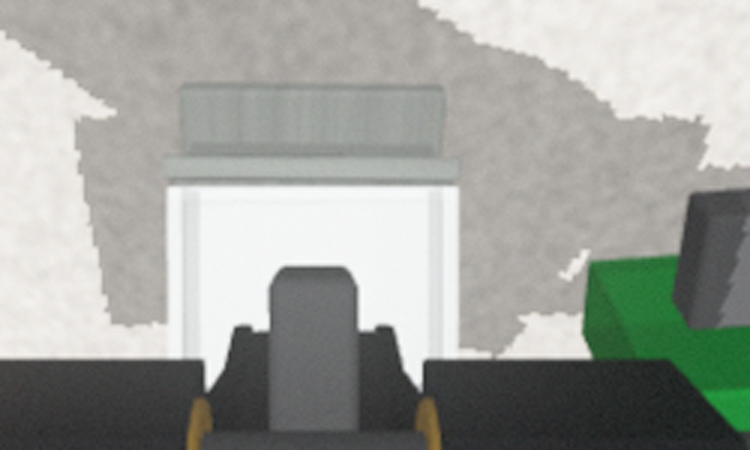

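The box is centred on the plate (plate 181–445, box 167–460). I'll ease it down.

```bash
python3 -m inch '[[1,[-0.0015,0.001,0.005],[0,0,0]],[1,[-0.0015,0.002,0.009],[0,0,0]],[1,[-0.0015,0.0025,0.012],[0,0,0]],[1,[-0.0015,0.0025,0.012],[0,0,0]]]'
python3 - <<'E'
from bx import *
goal(Tg[:3,3],Tg[:3,:3]);print((B0.T@np.array(manip.sense()["force"])).round(1))
E
```

```text
clock: 19.08
eef_pos: [0.5601, 0.1987, 0.0953]
tcp_rot: [2.877, -0.001, 1.769]
force: [0.6, 0.1, -2.7]
width: 0.0157
shift [-0.0, -0.0017, 0.0008] turn [0.1, -0.1, 0.2] | 0.002 0.2
[-0.8 -0.  -2.7]
```

```bash
python3 -m inch '[[1,[0,0,0.0015],[0,0,0]],[1,[0,0,0.0025],[0,0,0]],[1,[0,0,0.0025],[0,0,0]]]'
python3 - <<'E'
from bx import *
goal(Tg[:3,3],Tg[:3,:3]);print((B0.T@np.array(manip.sense()["force"])).round(1))
E
```

```text
clock: 19.45
eef_pos: [0.5604, 0.1991, 0.095]
tcp_rot: [2.876, 0.002, 1.768]
force: [-8.8, -4.7, 15.4]
width: 0.0158
shift [-0.0003, -0.0019, 0.0005] turn [0.2, 0.0, 0.2] | 0.002 0.2
[-0.6 -3.  18.1]
```

Contact: 18 N square to the slope. Easing off a little and sliding down to the lip.

```bash
python3 -m inch '[[1,[0,-0.001,-0.0005],[0,0,0]],[1,[0,-0.002,-0.0008],[0,0,0]],[1,[0,-0.0028,-0.0008],[0,0,0]],[1,[0,-0.0028,-0.0008],[0,0,0]]]'
python3 - <<'E'
from bx import *
goal(Tg[:3,3],Tg[:3,:3]);print((B0.T@np.array(manip.sense()["force"])).round(1))
d=manip.get_image("wrist");crop(d["img"],150,110,400,260,3,"w11.png")
E
```

```text
clock: 19.95
eef_pos: [0.5591, 0.1991, 0.0945]
tcp_rot: [2.874, -0.001, 1.769]
force: [0.1, -1.0, 6.5]
width: 0.0158
shift [-0.0006, -0.0006, 0.0003] turn [0.3, -0.1, 0.2] | 0.001 0.4
[ 3.2 -1.   5.7]
```

View pics/w11.png

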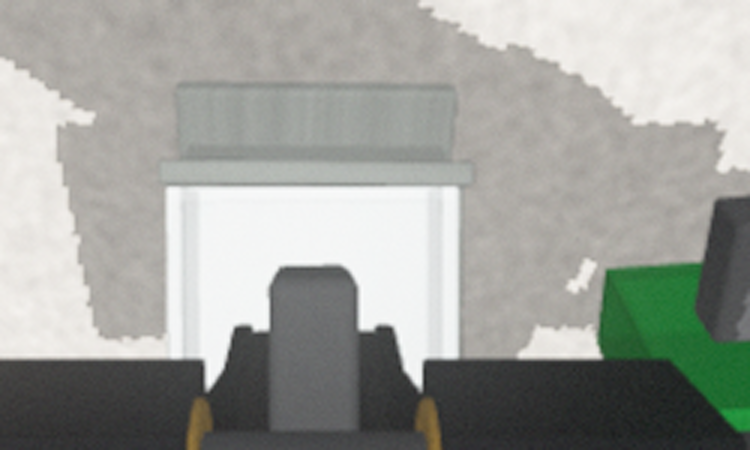

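Within 1 mm of the original grasp pose, against slope and lip. Releasing and withdrawing.

```bash
python3 -m inch '[[0.5,[0,0,0],[0,0,0]],[0.2,[0,0,0],[0,0,0]],[-0.3,[0,0,0],[0,0,0]],[-0.3,[0,0,0],[0,0,0]],[-0.3,[0,0,-0.015],[0,0,0]],[-0.3,[0,0,-0.05],[0,0,0]],[-0.3,[0,0,-0.10],[0,0,0]],[-0.3,[0,0,-0.14],[0,0,0]]]'
python3 - <<'E'
from bx import *
import boxfit
T=pose();d=manip.get_image("wrist");cv2.imwrite("pics/w12.png",d["img"]);np.savez("w12.npz",T=T,**d)
s=manip.get_image("scene");np.savez("scene12.npz",**s);crop(s["img"],300,170,430,280,6,"s12.png")
d["cam_to_world"]=T@d["hand_eye"]
p=boxfit.cloud(d,(190,110,320,225)); p=p[(p[:,2]>.045)&(p[:,2]<.13)]
n,c,k=boxfit.plane(p);print(k.sum(),n.round(3),np.degrees(np.arccos(n[2])).round(1),np.degrees(np.arctan2(-n[1],-n[0])).round(1))
s0=dict(np.load("scene0.npz"))
print("scene diff max in box crop",cv2.absdiff(s["img"][195:270,305:360],s0["img"][195:270,305:360]).mean())
# desired above knob
goal([.53,.05,.2],down(86)); goal([.596,-.022,.19],down(86));goal([.596,-.022,.19],down(176))
print(np.round(manip.sense()["qpos"],2))
E
```

```text
clock: 21.0
eef_pos: [0.5214, 0.1916, 0.2306]
tcp_rot: [2.876, -0.001, 1.77]
force: [0.8, -1.1, -0.1]
width: 0.0565
3255 [-0.491 -0.093  0.866] 30.0 10.8
scene diff max in box crop 15.968969696969697
shift [-0.1416, -0.0295, 0.0262] turn [15.5, -2.1, 15.3] | 0.147 21.9
shift [-0.2253, 0.0164, 0.0494] turn [15.5, -2.1, 15.3] | 0.231 21.9
shift [-0.2253, 0.0164, 0.0494] turn [13.4, 10.1, -74.1] | 0.231 76.0
[ 0.48  0.36 -1.16  1.96  0.6   0.85  0.8 ]
```

View pics/s12.png

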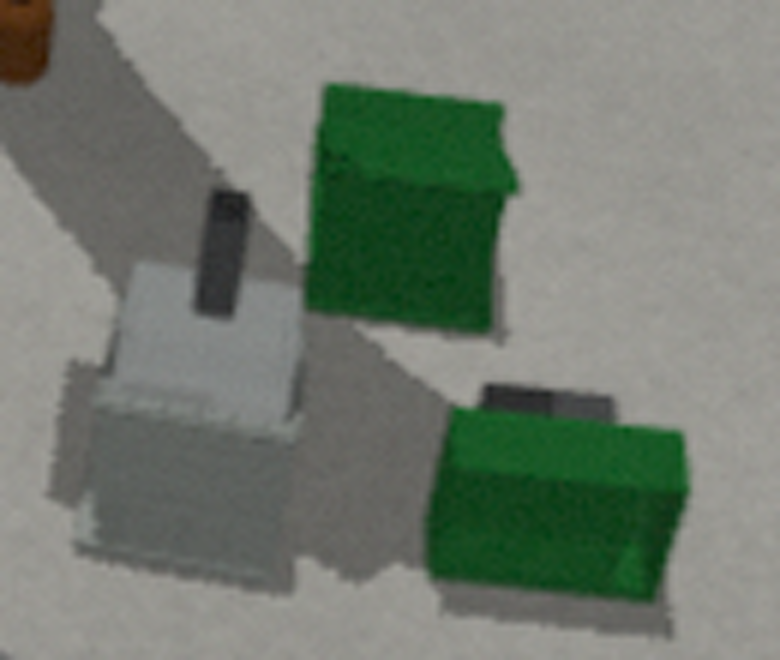

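View pics/w12.png

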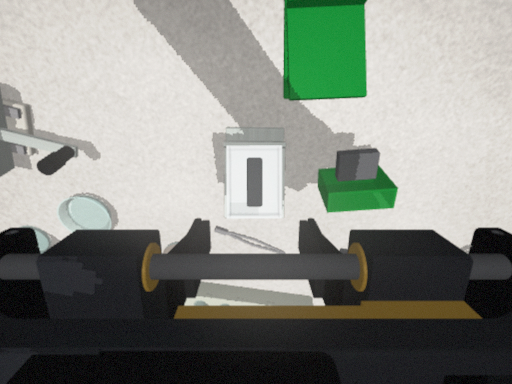

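The box is seated as before: plane tilt 30.0°, yaw 10.8°, same place in the scene crop. Now back to the knob with the jaws across the tray, turning the way that keeps joint 7 in range.

```bash
python3 -m inch '[[-0.3,[-0.028,0.002,0.006],[1.9,0,10]],[-0.3,[-0.056,0.004,0.012],[3.8,0,20]],[-0.3,[-0.084,0.006,0.018],[5.7,-0.5,30]],[-0.3,[-0.112,0.008,0.024],[7.6,-1,39]],[-0.3,[-0.14,0.010,0.03],[9.5,-2,48]],[-0.3,[-0.168,0.012,0.037],[11.4,-2,57]],[-0.3,[-0.196,0.014,0.043],[12,-3,66]],[-0.3,[-0.225,0.016,0.049],[12,-3,75]]]'
python3 - <<'E'
from bx import *
goal([.596,-.022,.18],down(-4));print(np.round(manip.sense()["qpos"],2))
E
```

```text
clock: 22.1
eef_pos: [0.5942, -0.0244, 0.1846]
tcp_rot: [-3.083, -0.099, 0.458]
force: [-0.2, 0.1, 0.2]
width: 0.0564
shift [0.0023, -0.0011, 0.0049] turn [-4.7, -4.6, 30.4] | 0.006 31.1
[ 0.62  0.49 -0.8   1.8   0.32  0.94  0.17]
```

```bash
python3 -m inch '[[-0.3,[0.001,0,0.002],[-1.5,-1.5,10]],[-0.3,[0.002,0,0.004],[-3,-3,20]],[-0.3,[0.002,-0.001,0.005],[-4.7,-4.6,30.4]],[-0.3,[0.002,-0.001,0.005],[-4.7,-4.6,30.4]],[-0.3,[0.002,-0.001,0.005],[-4.7,-4.6,30.4]]]'
python3 - <<'E'
from bx import *
T=pose();d=manip.get_image("wrist");cv2.imwrite("pics/w13.png",d["img"]);np.savez("w13.npz",T=T,**d);W=T@d["hand_eye"]
goal([.596,-.022,.063],down(-4))
for v in (170,175,180,185,190): print(v,onplane(d,256,v,.075,W).round(4))
E
```

```text
clock: 22.72
eef_pos: [0.5953, -0.0218, 0.18]
tcp_rot: [3.142, -0.001, -0.063]
force: [0.1, -0.5, -0.2]
width: 0.0566
shift [0.0006, -0.0002, 0.1171] turn [0.0, -0.0, 0.3] | 0.117 0.3
170 [ 5.988e-01 -3.000e-04  7.500e-02]
175 [ 0.5985 -0.005   0.075 ]
180 [ 0.5982 -0.0099  0.075 ]
185 [ 0.5979 -0.0147  0.075 ]
190 [ 0.5976 -0.0197  0.075 ]
```

View pics/w13.png

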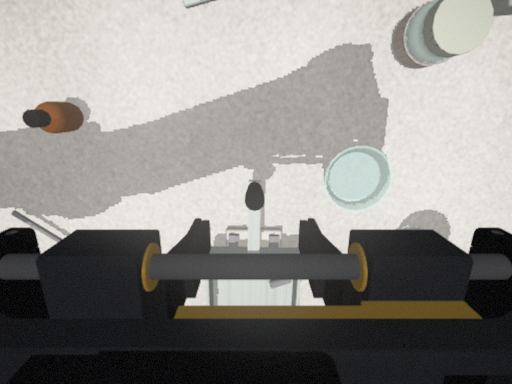

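The knob is at (254,192), giving y of about -0.021, which matches. The pin shows in the tray at (281,280). Descending and pinching.

```bash
python3 -m inch '[[-0.3,[0.001,0,0.045],[0,0,0.3]],[-0.3,[0.001,0,0.09],[0,0,0.3]],[-0.3,[0.001,0,0.117],[0,0,0.3]],[-0.3,[0.001,0,0.117],[0,0,0.3]],[0.8,[0.001,0,0.117],[0,0,0.3]],[0.8,[0.001,0,0.117],[0,0,0.3]],[0.8,[0.001,0,0.117],[0,0,0.3]],[0.8,[0.001,0,0.117],[0,0,0.3]]]' 30
python3 -m inch '[[0.8,[0,0.004,0],[0,0,0]],[0.8,[0,0.012,0],[0,0,0]],[0.8,[0,0.024,0],[0,0,0]],[0.8,[0,0.038,0],[0,0,0]],[0.8,[0,0.052,0],[0,0,0]],[0.8,[0,0.066,0],[0,0,0]],[0.8,[0,0.08,0],[0,0,0]],[0.8,[0,0.094,0],[0,0,0]]]'
```

```text
clock: 23.78
eef_pos: [0.597, -0.0219, 0.0638]
tcp_rot: [3.141, -0.002, -0.071]
force: [0.9, 0.5, -0.1]
width: 0.0246
clock: 24.78
eef_pos: [0.5882, -0.116, 0.0635]
tcp_rot: [3.141, 0.003, -0.071]
force: [-6.2, 2.5, 8.5]
width: 0.0179
```

```bash
python3 -m inch '[[0.8,[0,0.014,0],[0,0,0]],[0.8,[0,0.028,0],[0,0,0]],[0.8,[0,0.042,0],[0,0,0]],[0.8,[0,0.056,0],[0,0,0]],[0.8,[0,0.066,0],[0,0,0]],[0.8,[0,0.074,0],[0,0,0]],[0.8,[0,0.080,0],[0,0,0]],[0.8,[0,0.083,0],[0,0,0]]]'
```

```text
clock: 25.78
eef_pos: [0.5815, -0.1995, 0.0635]
tcp_rot: [3.14, 0.005, -0.072]
force: [-7.5, 2.4, 9.5]
width: 0.0176
```

```bash
python3 -m inch '[[0.8,[0,0.002,0],[0,0,0]],[0.8,[0,0.004,0],[0,0,0]],[0.8,[0,0.006,0],[0,0,0]],[0.8,[0,0.006,0],[0,0,0]]]'
```

```text
clock: 26.28
eef_pos: [0.5813, -0.2017, 0.0635]
tcp_rot: [-3.139, 0.005, -0.07]
force: [-8.7, 8.0, 10.0]
width: 0.0179
```

```bash
python3 -m inch '[[0.8,[0,0.003,0],[0,0,0]],[0.8,[0,0.006,0],[0,0,0]],[0.8,[0,0.006,0],[0,0,0]]]'
```

```text
clock: 26.65
eef_pos: [0.5813, -0.2019, 0.0635]
tcp_rot: [-3.132, 0.005, -0.067]
force: [-8.0, 16.1, 11.5]
width: 0.0179
```

Firm at the home stop: another 6 mm commanded gave 0.2 mm of motion and 16 N. Releasing and withdrawing.

```bash
python3 -m inch '[[0.8,[0,-0.005,0],[0,0,0]],[0,[0,-0.006,0],[0,0,0]],[-0.3,[0,-0.006,0],[0,0,0]],[-0.3,[0,-0.006,0],[0,0,0]],[-0.3,[0,-0.006,-0.02],[0,0,0]],[-0.3,[0,-0.006,-0.06],[0,0,0]],[-0.3,[-0.02,-0.006,-0.10],[0,0,0]],[-0.3,[-0.07,-0.03,-0.12],[0,0,0]]]'
python3 -m inch '[[-0.3,[-0.04,-0.04,0],[0,0,0]],[-0.3,[-0.06,-0.10,0],[0,0,0]],[-0.3,[-0.06,-0.16,0],[0,0,0]],[-0.3,[-0.06,-0.16,0],[0,0,0]]]'
python3 - <<'E'
from bx import *
t=manip.get_image("top");cv2.imwrite("pics/t14.png",t["img"]);crop(t["img"],270,160,430,260,5,"tc14.png")
s=manip.get_image("scene");cv2.imwrite("pics/scene14.png",s["img"]);crop(s["img"],60,120,230,220,4,"sc14.png")
s0=dict(np.load("scene0.npz"))
E
```

```text
clock: 27.65
eef_pos: [0.518, -0.1771, 0.1869]
tcp_rot: [3.14, -0.008, -0.074]
force: [-0.0, 0.7, 0.7]
width: 0.0563
clock: 28.15
eef_pos: [0.4676, -0.0064, 0.1852]
tcp_rot: [-3.141, -0.005, -0.061]
force: [0.3, -0.9, -0.1]
width: 0.0567
```

View pics/scene14.png

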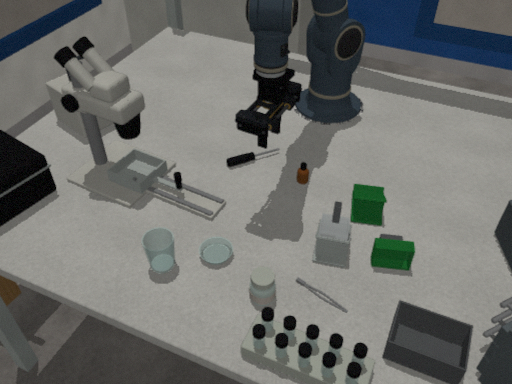

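View pics/sc14.png

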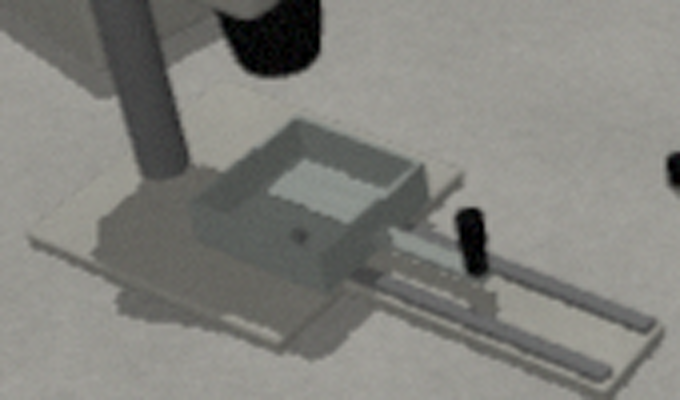

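View pics/t14.png

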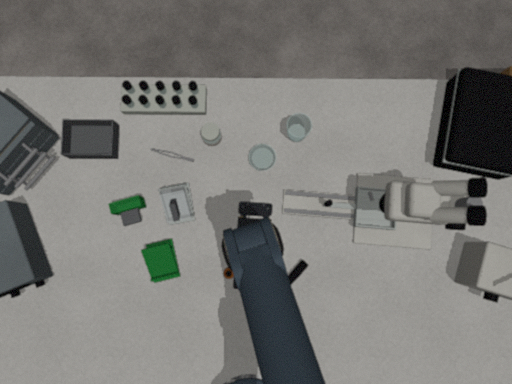

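The scene view shows the tray home, its knob at (178,180) further in than at the start, with the pin in it (crop (300,237)). The box is on its stand at (334,235), and the bystanders are where they were. Nothing is touching the robot, so I'll hand in.

```bash
python3 -c "
from workcell import manip
s=manip.sense();print(s['clock'],abs(s['qvel']).max() if hasattr(s['qvel'],'max') else s['qvel']);print(manip.finish_job())"
```

```text
28.25 0.032019092190285696
the job is handed in; nothing more can be done
None
```

I drew the tray fully out and shook the box over it until the pin dropped in. The box then went back on its stand and was let go, and I pushed the tray home. I handed the job in at 28.3 s of the 72 s allowed; no verdict is reported.

What the last checks showed:
- **Tray out:** it met the out stop at about 23 N.
- **Tray home:** it met the home stop at about 16 N and would not move further. The scene image afterwards shows it further in than where it started.
- **Pin:** the top view showed it in the tray before the push, and the scene view shows it there with the tray home.
- **Box:** it sits square on the slope, with a measured tilt of 30.0° and yaw of 10.8°. That is within about a millimetre of where it was first gripped.
- **Other things:** by eye they look unmoved in the last pictures, but I did not measure each one. The arm blocks part of the driver and vial in the top view, but both are clear in the scene view.

Two things did not go cleanly:
- **First grip on the handle:** it ran into the wrist joint limits and sat off-centre. I let go without lifting and gripped again a half turn round; joints 6 and 7 stopped at their range ends but did not pass them.
- **Push home:** there was a steady side force of 6 to 10 N on the tool, probably a small misalignment with the rails.

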